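# Swap two boards in bench clamps and tighten with a T-key

## Task

Clear the loose light-wood offcuts from behind the two bench clamps into the steel tray, then swap the two boards so that each lies squarely on the middle of the clamp bed of its own width, between jaw and dog. Take the T-handle key, put it in the sunk socket of each clamp in turn and turn it clockwise until you feel the jaw firmly grip the board, then stand the key back in its wooden stand. Leave the sanding block and the tin of screws where they are.

Things in the scene. Friction and masses are not known exactly. Their poses are not given: they have to be found in the camera images.
- wide_clamp_bed (a point): Clamp fixed to the bench, plywood bed 58 x 94 mm, open at the long sides. Point: centre of the bed's top, 20 mm above the bench; x runs from jaw to fixed dog, y across. Dog face at x = +47 mm; rubber-faced jaw at x = -47 mm when open (+18 mm per rad of screw); both rise 20 mm above the bed. Steel base 62 mm wide, 6 mm thick, x = -103 to +63 mm.
- wide_clamp_socket (a point): Square socket of the wide clamp's screw, on its centre line 82 mm to -x of the bed centre, sunk in a 22 mm bore of the grey housing (top 36 mm above the bench). Point: centre of the socket's floor, 8 mm above the bench, where the key's tip stands when right in. 16.6 mm across flats, 16 mm deep; x and y axes are square to the flats and turn with the screw; z up.
- wide_clamp_screw (a joint): Screw angle of the wide clamp, rad: 0 open, grows clockwise seen from above (tightening), limit 1.55. Moves the jaw 18 mm per rad towards the dog and stays where left. Turns freely at 0.12 N m; torque rises once the jaw presses the board on the dog, 0.25 to 0.35 N m is properly tight. The wide board is met at 0.78 rad, the narrow one at 1.0 rad; tight is 0.1 to 0.15 rad on.
- narrow_clamp_bed (a point): Clamp fixed to the bench, plywood bed 40 x 94 mm, open at the long sides. Point: centre of the bed's top, 20 mm above the bench; x runs from jaw to fixed dog, y across. Dog face at x = +47 mm; rubber-faced jaw at x = -47 mm when open (+18 mm per rad of screw); both rise 20 mm above the bed. Steel base 62 mm wide, 6 mm thick, x = -103 to +63 mm.
- narrow_clamp_socket (a point): Square socket of the narrow clamp's screw, on its centre line 82 mm to -x of the bed centre, sunk in a 22 mm bore of the grey housing (top 36 mm above the bench). Point: centre of the socket's floor, 8 mm above the bench, where the key's tip stands when right in. 16.6 mm across flats, 16 mm deep; x and y axes are square to the flats and turn with the screw; z up.
- narrow_clamp_screw (a joint): Screw angle of the narrow clamp, rad: 0 open, grows clockwise seen from above (tightening), limit 1.55. Moves the jaw 18 mm per rad towards the dog and stays where left. Turns freely at 0.12 N m; torque rises once the jaw presses the board on the dog, 0.25 to 0.35 N m is properly tight. The wide board is met at 0.78 rad, the narrow one at 1.0 rad; tight is 0.1 to 0.15 rad on.
- wide_board_center (a point): Centre of the wide board: plain wood with two dark lines along its top, 80 mm long (its x axis), 54 mm wide (y), 30 mm thick (z), 0.1 to 0.2 kg. It starts loose on the other clamp's bed.
- narrow_board_center (a point): Centre of the narrow board: plain wood with two dark lines along its top, 76 mm long (its x axis), 36 mm wide (y), 30 mm thick (z), 0.1 to 0.2 kg. It starts loose on the other clamp's bed.
- key_grip (a point): Centre of the black crossbar of the T-handle key: bar 80 mm long (its y axis), 13 mm thick (x), 18 mm tall (z). z is up when the key stands upright; the stem leads down from the middle of the bar. The key weighs 0.15 kg and is 128 mm tall.
- key_tip (a point): Lower end of the T-handle key, 119 mm below key_grip on its -z axis. The square steel end is 14 mm across the flats and 32 mm long (the last 6 mm only 9 mm across), flats square to the key's x and y; above it the round stem is 12 mm thick.
- stand_floor (a point): Wooden key stand, a fixed 60 x 60 x 40 mm block with a square 17 mm hole from above, 30 mm deep, flats square to its x and y; the point is the centre of the hole's floor, 10 mm above the bench, where the key's tip stands when the key is in its stand.
- scrap_tray: Dark pressed steel tray, fixed, long side away from the robot, 126 mm (x) by 166 mm (y) over the rim, 108 x 148 mm inside the walls, 26 mm tall, floor 2 mm thick; origin at the centre of its underside on the bench.
- offcut_a_center (a point): Centre of a light wooden offcut, 28 mm (x) by 62 mm (y) by 24 mm (z), 0.05 kg, lying on the bench behind the clamps (the side away from the robot); there may be one or two of them (None: absent). Once cleared, the bench there is free to x = 0.71 m.
- offcut_b_center (a point): Centre of a light wooden offcut, 28 mm (x) by 62 mm (y) by 24 mm (z), 0.05 kg, lying on the bench behind the clamps (the side away from the robot); there may be one or two of them (None: absent). Once cleared, the bench there is free to x = 0.71 m.
- sanding_block: Sanding block, 64 x 112 x 36 mm, a bystander; origin under its centre.
- screw_tin: Round tin of screws, 90 mm across, 29 mm tall, a bystander; origin under its centre.
- wide_board: The wide board, origin at the centre of its underside (15 mm below its centre point).
- wide_clamp_jaw: The sliding aluminium jaw of the wide clamp, 46 mm wide, with a springy rubber facing (4 N per mm, up to 3 mm); the pressing face lies 47 mm from this origin on the -x side. The origin coincides with the clamp's base centre when fully open and moves with the jaw.
- narrow_board: The narrow board, origin at the centre of its underside (15 mm below its centre point).
- narrow_clamp_jaw: The sliding aluminium jaw of the narrow clamp, 46 mm wide, with a springy rubber facing (4 N per mm, up to 3 mm); the pressing face lies 47 mm from this origin on the -x side. The origin coincides with the clamp's base centre when fully open and moves with the jaw.

How it is judged:
By the outcome, as a careful person would: the job done as asked, in the order asked, and still so for the second after the job is handed in, with the robot touching nothing.
Of offcut_a, offcut_b only 1 to 2 are there at a start; the rules pass over those that are not, and their reading is None.
At some moment in a run one of offcut_a, offcut_b may be knocked a few centimetres aside while the robot is not near it.
It also fails if it takes over 210 s, if anything falls off the work surface, if the arm or the gripper's body presses on something with over 40 N, if the wrist force passes 120 N, or if a joint passes its speed limit or range.

## Robot

A 7-joint arm with a two-finger parallel gripper is mounted at the origin on a cart in front of the work surface, level with it; the furniture and walls round the work are solid. World frame = base frame: x ahead of the robot, y to its left, z up, the work surface at z = 0. Lengths are in m, angles in degrees, forces in N, time in s.
With the tool pointing down it reaches from about 0.4 to 0.75 m from the base axis. Payload 19.5 kg.
Tool frame: the origin (TCP) lies on the centre line of the jaws, within the pads' length; the fingertips stand 19 mm ahead of it and the grasp point (between the pads) is the TCP; z points along the fingers, x is the direction in which the jaws open and shut, and the axes are right-handed (so a half turn about z gives the same grasp; the last joint's range is limited). The gripper opens to 85 mm and grips with 20 to 120 N. Pads are 22 mm wide; open, the fingers measure 114 mm over their backs; the gripper's body (76 mm by 85 mm) begins 54 mm behind the grasp point. The pads swing forward as they close: fully open they stand 13 mm farther back than shut.
Start: joints at [64.188, 40.479, -1.581, 85.061, 1.261, 54.483, -4.326], TCP at [0.229, -0.528, 0.228] pointing down, gripper open.
Joint ranges: [-155.06, 155.06], [-18.47, 123.98], [-90, 86.84], [0, 140.48], [-83.41, 263.41], [0, 116], [-161.91, 161.91]. Speed limits (degrees/s): [108.29, 108.29, 147.25, 147.25, 172.46, 172.46, 172.46].

## Interface

Orientations are given as a 3x3 rotation matrix whose columns are the frame's x, y, z axes.
In Python, from workcell import r, viewer, order gives the robot as it stands.
- The arm moves only by the tool apply_moves, never from a script. Its argument "increments" is one flat list of numbers, 6 for each row, row after row: the shift along the tool's x, y, z as a fraction of full scale, then the turn, a rotation vector about the tool's x, y, z as a fraction of full scale. A call has 1 to 8 rows; each row is the pose to reach, as a shift and turn from the pose commanded when the call began, along the tool's axes at that moment, turning the shorter way round; what a row does not reach only later rows make up. Full scale, the value 1, is 0.6 m for a shift and 360 degrees for a turn. A row lasts 1/8 s, in which the tool goes at most 62.5 mm and 10.7 degrees, less where a joint would pass 70% of its speed; a pose out of reach is approached as far as the arm can. A call with a number of a shift or a turn outside -1 to 1 is refused whole. A call with a gripper value outside its range is refused whole. "grip" is the closure in counts, from 0 (fully open) to 255 (shut), set as the call begins (left out, the last holds). The fingers move at their own pace and stop on an object; "grip_force" is the grip in N (left out, the last holds). Time passes only in rows, so rows that repeat a pose let the fingers close. It gives the time, the measured TCP pose, the force and the opening at its end, in the units of the state.
- r.get_obs(): the state, without advancing time (a new reading comes with each control period).
- viewer.snapshot(name): name is "scene" or "top"; returns (picture, depth): 400x640x3 uint8, red, green, blue; 400x640 float32, m along the optical axis (not along the pixel's ray), 0 where there is no reading.
- viewer.camera_model(name): a dict with "fx", "fy", "cx", "cy" (pixels), "R" (3x3) and "t" (3): a world point X has camera coordinates R X + t. Camera axes: x right, y down, z forward; pixel columns grow to the right and rows downward; lengths in m; the calibration is good to about 2 mm. A picture is of the moment at which its call begins. camera_model takes no time and is no camera call.
- order.sign_off(): hands the job in, once; it reports no verdict.
The state is a dict: "time_s": time; "qpos": joint angles; "joint_vel": joint speeds; "joint_torque": joint torques, N m; "tool_pos": TCP position; "ee_rot": TCP orientation; "wrist_force": force on the tool from outside, world axes, zero at the start; "ft_torque": the same for the moment, N m; "width": finger opening in m.
Only numpy, scipy, OpenCV 4.12 (cv2) and the standard library are available. Lean on these libraries where they do the work, as an engineer would, in place of code of your own. Each camera call takes 0.05 s, during which the arm holds its last target. There are 200 camera calls.

## Working session

There is one attempt and no reset: what is moved stays moved. The work goes in short steps, Python scripts to look and compute and a tool call to move; the robot and the scene stay as the last step left them, time stands still between calls to the robot, and variables do not carry over. Pictures are saved under pics/ and viewed, about 12 in all and at most 16, crops included, and the job is handed in when it is done.

Besides the shell and the picture viewer there is one more tool, called after "Call:" in YAML: its name, and indented under it one key for each argument. apply_moves: Moves the arm, as the interface text tells. Shift numbers are shares of 0.6 m and turn numbers shares of 360 degrees, none past 1 either way. Its arguments: {"type":"object","properties":{"increments":{"type":"array"},"grip":{"type":"number"},"grip_force":{"type":"number"}},"required":["increments"]}

```bash
ls; mkdir -p pics; python3 - <<'E'
from workcell import r,viewer,order
import cv2,numpy as np
o=r.get_obs();print({k:np.round(v,3).tolist() for k,v in o.items()})
for n in("top","scene"):
    p,d=viewer.snapshot(n);cv2.imwrite(f"pics/{n}0.png",p[:,:,::-1]);np.savez(f"pics/{n}0.npz",p=p,d=d)
    m=viewer.camera_model(n);print(n,m, -m["R"].T@m["t"])
E
```

```text
pics
{'time_s': 0.0, 'qpos': [64.187, 40.513, -1.58, 85.086, 1.262, 54.483, -4.325], 'joint_vel': [-0.04, 0.007, 0.028, -0.076, 0.09, -0.025, 0.032], 'joint_torque': [-0.001, -88.319, 1.235, -23.616, 0.017, 0.007, 0.0], 'tool_pos': [0.228, -0.527, 0.227], 'ee_rot': [[0.398, -0.918, -0.001], [-0.918, -0.398, 0.001], [-0.001, 0.0, -1.0]], 'wrist_force': [0.517, -0.02, 0.674], 'ft_torque': [-0.01, -0.034, -0.058], 'width': 0.086}
top {'fx': 374.53062030256785, 'fy': 374.53062030256785, 'cx': 318.2799886030834, 'cy': 197.00282330784162, 'R': array([[-0.00246845, -0.99999089, -0.00348194],
       [-0.99814423,  0.00267572, -0.06083538],
       [ 0.06084415,  0.00332531, -0.99814174]]), 't': array([-0.00557061,  0.54609969,  0.92335798])} [ 0.48889158 -0.01010222  0.95484492]
scene {'fx': 468.9654390977856, 'fy': 468.9654390977856, 'cx': 322.7126585293233, 'cy': 198.79452820584862, 'R': array([[-0.6599202 , -0.75129121, -0.00817609],
       [-0.48031166,  0.43021491, -0.76434013],
       [ 0.57775949, -0.50047643, -0.64476144]]), 't': array([0.36950243, 0.34793606, 0.58232943])} [0.07451351 0.4193588  0.64442614]
```

View pics/top0.png

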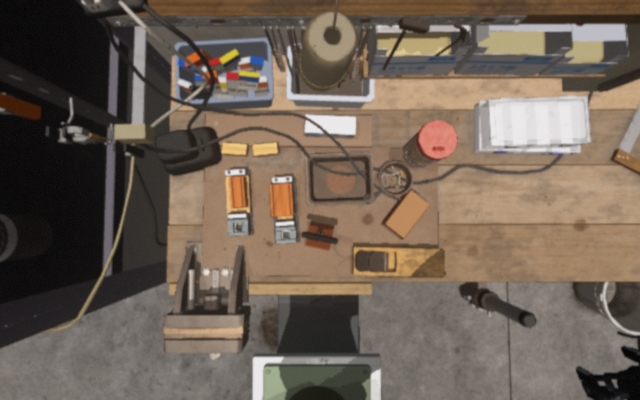

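View pics/scene0.png

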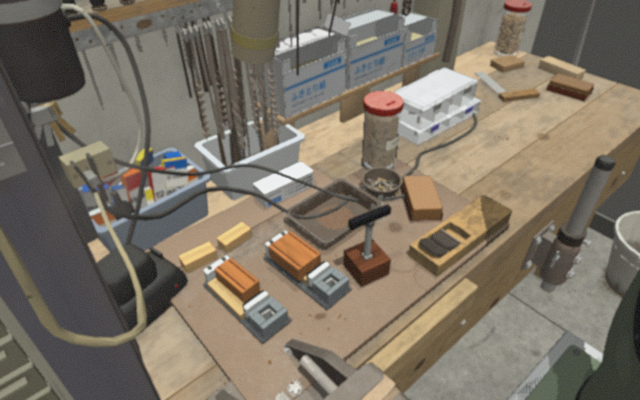

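```bash
cat > h.py <<'E'
import cv2,numpy as np,sys
def cam():
    from workcell import viewer
    return viewer
def ortho(p,d,m,x0,x1,y0,y1,z,s):
    """rectified picture of plane height z; s px per m; rows: x1 at top, cols: y1 at left"""
    W=int((y1-y0)*s);H=int((x1-x0)*s)
    X,Y=np.meshgrid(x1-(np.arange(H)+.5)/s,y1-(np.arange(W)+.5)/s,indexing='ij')
    P=np.stack([X,Y,0*X+z],-1)@m["R"].T+m["t"]
    u=(P[...,0]/P[...,2]*m["fx"]+m["cx"]).astype('f');v=(P[...,1]/P[...,2]*m["fy"]+m["cy"]).astype('f')
    return cv2.remap(p,u,v,cv2.INTER_CUBIC)
def cloud(p,d,m):
    v,u=np.mgrid[:d.shape[0],:d.shape[1]]
    c=np.stack([(u-m["cx"])/m["fx"]*d,(v-m["cy"])/m["fy"]*d,d],-1)
    return (c-m["t"])@m["R"]
def px(m,P):
    c=np.asarray(P)@m["R"].T+m["t"]; return np.stack([c[...,0]/c[...,2]*m["fx"]+m["cx"],c[...,1]/c[...,2]*m["fy"]+m["cy"]],-1)
def rect(C,sel):
    """min area rect on xy of selected cloud points: centre, sizes, axes"""
    pts=C[sel][:,:2].astype('f'); (c,(a,b),t)=cv2.minAreaRect(pts*1000); return np.round(c,1),round(a,1),round(b,1),round(t,1),len(pts)
E
python3 - <<'E'
from h import *
v=cam()
for n in("top","scene"):
    f=np.load(f"pics/{n}0.npz");m=v.camera_model(n);C=cloud(f['p'],f['d'],m)
    b=(C[...,0]>.3)&(C[...,0]<.75)&(C[...,1]>-.35)&(C[...,1]<.35)&(f['d']>0)
    z=C[...,2][b]; print(n,np.histogram(z,bins=np.arange(-.02,.2,.01)), np.median(z[(abs(z)<.01)]))
    H=C[...,2]
    sel=b&(H>.01)&(H<.2)
    k,l,st,ce=cv2.connectedComponentsWithStats(sel.astype('uint8'),connectivity=4)
    for i in range(1,k):
        if st[i,4]>60:
            s=l==i; print(i,st[i],rect(C,s),np.round(np.percentile(H[s],[5,50,95])*1000))
f=np.load("pics/top0.npz");m=v.camera_model("top")
cv2.imwrite("pics/o1.png",ortho(f['p'],0,m,.36,.72,-.25,.26,.035,1500)[:,:,::-1])
E
```

```text
top (array([ 6895,  9734, 14094,  1584,  3509,  4040,  2751,   931,   281,
         335,   377,   734,   149,   115,   155,   366,   141,   152,
        1250,   132,    56]), array([-0.02, -0.01,  0.  ,  0.01,  0.02,  0.03,  0.04,  0.05,  0.06,
        0.07,  0.08,  0.09,  0.1 ,  0.11,  0.12,  0.13,  0.14,  0.15,
        0.16,  0.17,  0.18,  0.19])) 0.0004490103422201009
6 [ 164  101  266  139 7091] (array([645.4,  23.6]), 649.5, 256.3, 73.4, 7091) [ 15.  37. 151.]
8 [ 403  121   55   48 1811] (array([ 658.2, -260.7]), 82.6, 83.1, 56.8, 1811) [ 39. 167. 170.]
10 [222 143  26  13 302] (array([667.6, 204.7]), 63.6, 28.2, 86.1, 302) [17. 24. 27.]
11 [253 143  26  14 296] (array([666.7, 126.6]), 28.9, 62.1, 5.8, 296) [16. 24. 27.]
16 [ 225  170   26   67 1458] (array([532. , 193.8]), 163.2, 58.5, 3.0, 1458) [18. 38. 52.]
37 [ 270  177   27   67 1369] (array([513.2,  80.3]), 162.6, 55.4, 3.9, 1369) [21. 48. 52.]
59 [302 222  36  29 676] (array([450. ,  -9.9]), 78.8, 59.9, 78.8, 676) [ 38.  41. 139.]
63 [ 353  247   93   31 2614] (array([ 385.7, -204.8]), 226.4, 69.5, 88.4, 2614) [14. 30. 
[... 839 characters left out ...]
86 215  13  24  94] (array([669. , 347.3]), 4.1, 5.5, 2.7, 94) [158. 179. 198.]
39 [217 222  34  28 511] (array([668.3, 129.7]), 30.9, 63.5, 4.8, 511) [12. 24. 26.]
40 [ 265  230   84   75 2854] (array([514.3,  83.8]), 163.7, 56.6, 4.2, 2854) [17. 39. 52.]
41 [179 241  38  30 571] (array([669.6, 207.4]), 62.1, 32.3, 87.7, 571) [12. 24. 26.]
42 [103 248  34  70 818] (array([655.4, 340.6]), 24.6, 86.7, 83.8, 818) [ 39.  96. 100.]
43 [ 203  255   85   83 3304] (array([533.4, 196.8]), 164.5, 58.2, 3.6, 3304) [16. 36. 52.]
48 [ 285  338   63   56 1598] (array([361.3, 197.4]), 122.5, 27.2, 0.0, 1598) [21. 48. 91.]
52 [215 389  23  11 148] (array([400. , 316.2]), 45.5, 15.5, 0.0, 148) [13. 25. 43.]
```

View pics/o1.png

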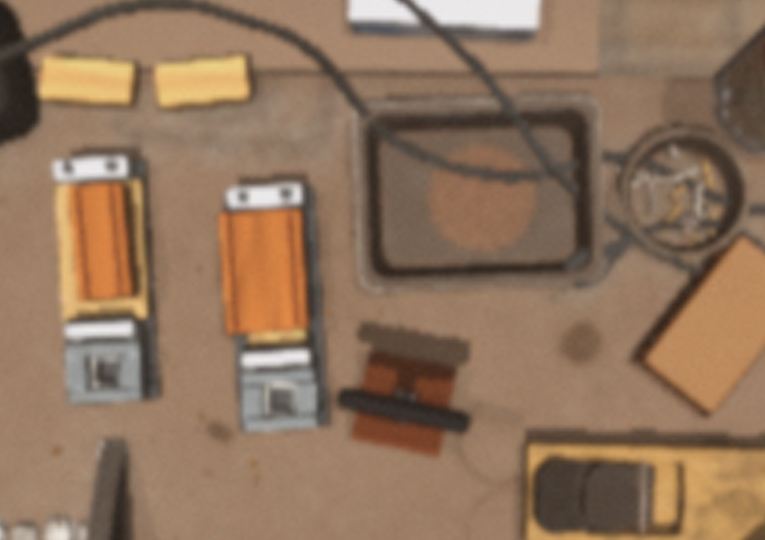

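```bash
cat >> h.py <<'E'
def plane(m,uv,z):
    uv=np.atleast_2d(uv).astype(float)
    d=np.c_[(uv[:,0]-m["cx"])/m["fx"],(uv[:,1]-m["cy"])/m["fy"],np.ones(len(uv))]@m["R"]; o=-m["R"].T@m["t"]
    return o+d*((z-o[2])/d[:,2])[:,None]
def load(tag):
    v=cam(); return {n:(np.load(f"pics/{n}{tag}.npz"),v.camera_model(n)) for n in("top","scene")}
def snap(tag):
    v=cam()
    for n in("top","scene"):
        p,d=v.snapshot(n); np.savez(f"pics/{n}{tag}.npz",p=p,d=d)
E
python3 - <<'E'
from h import *
D=load("0")
R=dict(wboard=(.49,.58,.04,.13,.05),nboard=(.52,.61,.15,.24,.05),offa=(.64,.7,.16,.25,.024),offb=(.64,.7,.09,.16,.024),
 stand=(.41,.49,-.06,.06,.04),bar=(.38,.52,-.08,.06,.128),
 dogw=(.588,.625,.15,.24,.04),dogn=(.57,.61,.04,.13,.04),jaww=(.49,.52,.15,.24,.04),jawn=(.46,.5,.04,.13,.04),
 housw=(.43,.5,.15,.24,.036),housn=(.41,.48,.04,.13,.036),tray=(.5,.68,-.17,.06,.026),black=(.6,.75,.22,.4,.096),sand=(.42,.6,-.3,-.15,.036))
for n,(f,m) in D.items():
    C=cloud(f['p'],f['d'],m)
    hsv=cv2.cvtColor(f['p'],cv2.COLOR_RGB2HSV)
    for k,(a,b,c,d,z) in R.items():
        s=(C[...,0]>a)&(C[...,0]<b)&(C[...,1]>c)&(C[...,1]<d)&(abs(C[...,2]-z)<.007)
        if k[:3] in('jaw','dog'): s&=(hsv[...,2]>150)&(hsv[...,1]<60)
        if 'board' in k: s&=(hsv[...,1]>120)
        if s.sum()<8: print(n,k,'none');continue
        vv,uu=np.nonzero(s); P=plane(m,np.c_[uu,vv],z)
        c_,(w,h),t=cv2.minAreaRect((P[:,:2]*1000).astype('f'))
        print(n,k,np.round(c_,1),round(w,1),round(h,1),round(t,1),len(P),np.round(P[:,:2].mean(0)*1000,1),'z',round(np.median(C[s][:,2])*1000,1))
f,m=D["top"];C=cloud(f['p'],f['d'],m)
# cable over tray: highest points
for n,(f,m) in D.items():
    C=cloud(f['p'],f['d'],m)
    s=(C[...,0]>.5)&(C[...,0]<.7)&(C[...,1]>-.16)&(C[...,1]<.22)&(C[...,2]>.055)
    print(n,'high',s.sum(),np.round(C[s][:40:4],3).tolist())
    s=(C[...,0]>.6)&(C[...,0]<.72)&(C[...,1]>.21)&(C[...,1]<.3)&(C[...,2]>.03)
    print('blk miny',np.round(np.percentile(C[s][:,1],[0,2,10]),3),np.round(np.percentile(C[s][:,0],[0,2,10]),3))
E1=None
f,m=D["scene"]
cv2.imwrite("pics/s1.png",cv2.resize(f['p'][170:350,160:420,::-1],None,fx=3,fy=3,interpolation=cv2.INTER_CUBIC))
E
```

```text
top wboard [537.1  82.3] 79.8 54.1 3.7 733 [537.   82.3] z 50.3
top nboard [556.7 188.9] 75.9 37.1 5.3 476 [556.6 188.9] z 50.2
top offa [665.9 211.6] 38.2 81.2 7.8 326 [665.8 208.8] z 23.9
top offb [665.9 126.2] 29.1 62.3 6.2 280 [666.1 126.2] z 24.1
top stand [454.4  12.4] 106.1 59.9 78.6 534 [452.5   1.2] z 39.8
top bar [449.1 -11.8] 66.7 15.4 76.7 28 [450.9 -11.5] z 133.7
top dogw [605.6 198.8] 46.9 12.4 89.8 95 [605.9 198.9] z 40.4
top dogn [588.   83.1] 46.7 12.3 89.8 99 [587.6  83. ] z 40.2
top jaww [498.7 192.7] 41.6 9.8 89.9 74 [499.7 193.1] z 39.6
top jawn [474.1  74.2] 44.0 24.3 89.9 110 [475.9  74.7] z 39.0
top housw [474.6 189.7] 49.0 49.0 0.7 306 [474.4 190.5] z 36.3
top housn [455.8  73.3] 51.5 46.3 89.9 292 [455.2  73.4] z 36.2
top tray [583.4 -56.1] 150.5 229.4 3.7 1132 [592.2 -68.2] z 26.9
top black [674.5 308. ] 78.0 134.8 31.7 799 [666.9 327.7] z 96.8
top sand [ 524.8 -221.4] 158.6 113.9 7.4 1108 [ 504.8 -223.3] z 34.2
scene wboard [535.6  87.3] 82.8 58.0 3.4 1104 [534.2  87.3] z 50.5
scene nboard [555.  194.2] 78.5 38.2 5.2 809 [553.8 194. ] z 50.5
scene offa [66
[... 731 characters left out ...]
39.2 77.2 1265 [661.4 330.4] z 97.7
scene sand [ 505.6 -210.3] 178.3 127.4 0.3 1108 [ 500.9 -214. ] z 34.3
top high 1224 [[0.699, -0.012, 0.493], [0.7, -0.021, 0.492], [0.7, -0.028, 0.492], [0.7, -0.035, 0.492], [0.699, -0.009, 0.492], [0.698, -0.014, 0.493], [0.698, -0.019, 0.493], [0.699, -0.024, 0.492], [0.699, -0.029, 0.492], [0.699, -0.034, 0.491]]
blk miny [0.211 0.216 0.243] [0.602 0.626 0.633]
scene high 539 [[0.698, -0.008, 0.413], [0.699, -0.016, 0.411], [0.699, -0.023, 0.41], [0.699, -0.01, 0.411], [0.698, -0.019, 0.409], [0.7, -0.014, 0.408], [0.7, -0.025, 0.406], [0.699, -0.015, 0.407], [0.7, -0.014, 0.406], [0.699, -0.02, 0.403]]
blk miny [0.21  0.213 0.225] [0.6   0.602 0.63 ]
```

View pics/s1.png

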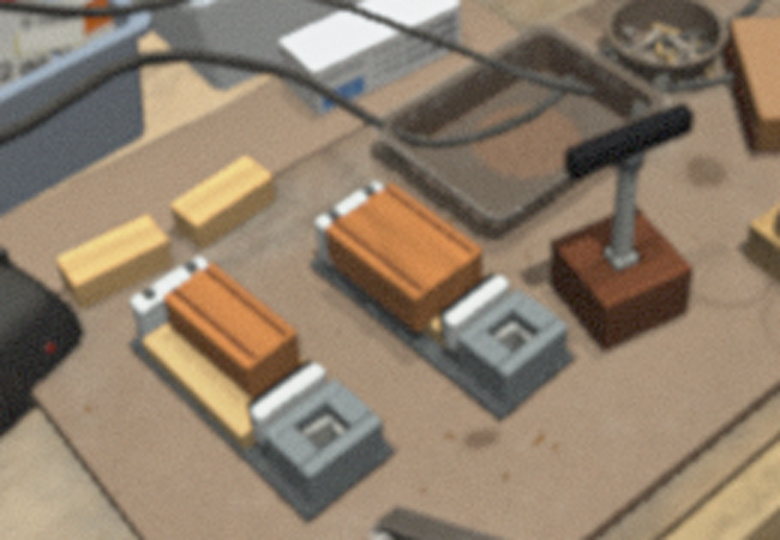

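```bash
cat > go.py <<'E'
"""go.py 'x y z yaw; x y z yaw' / 'next call ...' : each arg = one call; rows relative to pose at call start (measured now, then last waypoint)"""
import sys,numpy as np
from scipy.spatial.transform import Rotation as Ro
from workcell import r
o=r.get_obs();p=np.array(o["tool_pos"]);R=np.array(o["ee_rot"])
print("t",round(o["time_s"],2),"pos",np.round(p,4),"yaw",round(np.degrees(np.arctan2(R[1,0],R[0,0])),2),"w",round(o["width"],4),"F",np.round(o["wrist_force"],1),"q",np.round(o["qpos"]))
for a in sys.argv[1:]:
    print("call:")
    for w in a.split(";"):
        x=np.array([float(s) for s in w.split()])
        T=Ro.from_euler('z',x[3],degrees=True).as_matrix()@np.diag([1,-1,-1])
        s=R.T@(x[:3]-p)/.6; t=np.degrees(Ro.from_matrix(R.T@T).as_rotvec())/360
        n=max(np.linalg.norm(x[:3]-p)/.0625,np.linalg.norm(t)*360/10.7)
        print("  ",", ".join(f"{v:.4f}" for v in np.r_[s,t]),f" rows>={n:.1f}")
    p=x[:3];R=T
E
python3 go.py '0.55 0.10 0.2 6' '0.666 0.1285 0.09 6' '0.666 0.1285 0.021 6'
python3 - <<'E'
from h import *
D=load("0")
for n,(f,m) in D.items():
    C=cloud(f['p'],f['d'],m)
    for nm,(a,b,c,d,z0,z1) in dict(tray=(.53,.65,-.13,.02,.045,.38),mid=(.6,.75,.06,.2,.035,.38),lamp=(.6,.8,-.1,.1,.25,.6)).items():
        s=(C[...,0]>a)&(C[...,0]<b)&(C[...,1]>c)&(C[...,1]<d)&(C[...,2]>z0)&(C[...,2]<z1)
        print(n,nm,s.sum(),np.round(np.percentile(C[s],[1,50,99],axis=0),3).tolist() if s.sum() else '')
E
```

```text
t 0.1 pos [ 0.2285 -0.5274  0.2273] yaw -66.58 w 0.0853 F [ 0.5 -0.2 -0. ] q [64. 41. -2. 85.  1. 54. -4.]
call:
   -0.7465, -0.9074, 0.0462, -0.0001, 0.0001, -0.2016  rows>=11.3
call:
   0.1972, -0.0270, 0.1833, 0.0000, 0.0000, 0.0000  rows>=2.6
call:
   0.0000, 0.0000, 0.1150, 0.0000, 0.0000, 0.0000  rows>=1.1
top tray 0 
top mid 554 [[0.602, 0.062, 0.038], [0.696, 0.143, 0.131], [0.732, 0.198, 0.175]]
top lamp 4582 [[0.689, -0.093, 0.324], [0.721, -0.018, 0.477], [0.8, 0.094, 0.53]]
scene tray 0 
scene mid 689 [[0.605, 0.062, 0.04], [0.696, 0.139, 0.127], [0.732, 0.199, 0.173]]
scene lamp 3298 [[0.7, -0.04, 0.308], [0.72, 0.01, 0.372], [0.8, 0.092, 0.412]]
```

```bash
python3 - <<'E'
from h import *
D=load("0")
for n,(f,m) in D.items():
    C=cloud(f['p'],f['d'],m);g=f['p'].max(-1)
    for y in np.arange(-.14,.3,.02):
        s=(C[...,0]>.5)&(C[...,0]<.78)&(abs(C[...,1]-y)<.008)&(C[...,2]>.06)&(C[...,2]<.3)
        print(n,round(y,2),s.sum(),np.round(np.percentile(C[s],[3,50,97],axis=0)[:,[0,2]],3).tolist() if s.sum()>3 else '')
E
```

```text
top -0.14 11 [[0.772, 0.072], [0.776, 0.077], [0.779, 0.078]]
top -0.12 34 [[0.769, 0.074], [0.774, 0.077], [0.779, 0.081]]
top -0.1 34 [[0.77, 0.073], [0.774, 0.076], [0.78, 0.079]]
top -0.08 32 [[0.771, 0.069], [0.774, 0.076], [0.779, 0.08]]
top -0.06 35 [[0.771, 0.067], [0.774, 0.076], [0.779, 0.08]]
top -0.04 33 [[0.691, 0.061], [0.774, 0.077], [0.779, 0.079]]
top -0.02 49 [[0.696, 0.064], [0.71, 0.074], [0.779, 0.079]]
top 0.0 54 [[0.708, 0.07], [0.774, 0.079], [0.779, 0.09]]
top 0.02 50 [[0.72, 0.068], [0.774, 0.079], [0.78, 0.103]]
top 0.04 56 [[0.673, 0.062], [0.729, 0.078], [0.78, 0.113]]
top 0.06 70 [[0.678, 0.066], [0.728, 0.078], [0.779, 0.121]]
top 0.08 53 [[0.686, 0.085], [0.726, 0.12], [0.732, 0.128]]
top 0.1 61 [[0.69, 0.078], [0.723, 0.104], [0.779, 0.133]]
top 0.12 82 [[0.693, 0.076], [0.723, 0.113], [0.78, 0.141]]
top 0.14 97 [[0.691, 0.078], [0.72, 0.125], [0.779, 0.15]]
top 0.16 90 [[0.684, 0.078], [0.718, 0.132], [0.779, 0.159]]
top 0.18 106 [[0.676, 0.077], [0.72, 0.141], [0.778, 0.293]]
top 0.2 188 [[0.665, 0.081], [0.76, 0.182], [0.776, 0.292]]
top 0.22 164 [
[... 866 characters left out ...]
118]]
scene 0.08 70 [[0.686, 0.077], [0.692, 0.09], [0.732, 0.126]]
scene 0.1 75 [[0.691, 0.08], [0.697, 0.103], [0.779, 0.133]]
scene 0.12 103 [[0.694, 0.075], [0.723, 0.11], [0.778, 0.139]]
scene 0.14 115 [[0.693, 0.075], [0.722, 0.119], [0.779, 0.146]]
scene 0.16 128 [[0.686, 0.066], [0.72, 0.129], [0.78, 0.155]]
scene 0.18 140 [[0.678, 0.065], [0.721, 0.137], [0.779, 0.167]]
scene 0.2 413 [[0.668, 0.064], [0.763, 0.234], [0.779, 0.295]]
scene 0.22 431 [[0.658, 0.064], [0.762, 0.191], [0.778, 0.292]]
scene 0.24 317 [[0.645, 0.069], [0.753, 0.158], [0.777, 0.207]]
scene 0.26 261 [[0.636, 0.063], [0.738, 0.167], [0.776, 0.224]]
scene 0.28 344 [[0.632, 0.064], [0.722, 0.089], [0.777, 0.229]]
```

Call:
apply_moves:
  increments: [-0.7465, -0.9074, 0.0462, 0, 0, -0.2016, -0.7465, -0.9074, 0.0462, 0, 0, -0.2016, -0.7465, -0.9074, 0.0462, 0, 0, -0.2016, -0.7465, -0.9074, 0.0462, 0, 0, -0.2016, -0.7465, -0.9074, 0.0462, 0, 0, -0.2016, -0.7465, -0.9074, 0.0462, 0, 0, -0.2016, -0.7465, -0.9074, 0.0462, 0, 0, -0.2016, -0.7465, -0.9074, 0.0462, 0, 0, -0.2016]
  grip: 110
  grip_force: 30

```text
time_s: 1.1
tool_pos: [0.457, -0.0812, 0.2079]
ee_rot: [[0.994, 0.106, -0.0], [0.106, -0.994, 0.0], [-0.0, -0.0, -1.0]]
wrist_force: [1.6, -0.1, 0.5]
width: 0.0486
```

```bash
python3 go.py '0.62 0.1285 0.15 6; 0.666 0.1285 0.1 6;0.666 0.1285 0.06 6' '0.666 0.1285 0.021 6'
```

```text
t 1.1 pos [ 0.457  -0.0812  0.2079] yaw 6.1 w 0.0486 F [ 1.6 -0.1  0.5] q [ 17.  34. -18. 109.  16.  40.  -4.]
call:
   0.3073, -0.3187, 0.0965, -0.0000, 0.0000, 0.0003  rows>=4.3
   0.3836, -0.3105, 0.1798, -0.0000, 0.0000, 0.0003  rows>=5.0
   0.3836, -0.3105, 0.2465, -0.0000, 0.0000, 0.0003  rows>=5.3
call:
   0.0000, 0.0000, 0.0650, 0.0000, 0.0000, 0.0000  rows>=0.6
```

Call:
apply_moves:
  increments: [0.3073, -0.3187, 0.0965, 0, 0, 0, 0.3073, -0.3187, 0.0965, 0, 0, 0, 0.3073, -0.3187, 0.0965, 0, 0, 0, 0.3073, -0.3187, 0.0965, 0, 0, 0, 0.3073, -0.3187, 0.0965, 0, 0, 0, 0.3836, -0.3105, 0.18, 0, 0, 0, 0.3836, -0.3105, 0.18, 0, 0, 0, 0.3836, -0.3105, 0.18, 0, 0, 0]

```text
time_s: 2.1
tool_pos: [0.6655, 0.1264, 0.1001]
ee_rot: [[0.995, 0.104, -0.001], [0.104, -0.995, 0.0], [-0.0, -0.0, -1.0]]
wrist_force: [-0.2, -0.0, 1.2]
width: 0.0491
```

```bash
python3 go.py '0.666 0.1285 0.021 6;0.666 0.1285 0.05 6'; python3 -c "
from h import *
snap('1');D=load('1')
f,m=D['top'];a=cv2.resize(f['p'][100:260,200:400,::-1],None,fx=2.5,fy=2.5,interpolation=2)
f,m=D['scene'];b=cv2.resize(f['p'][130:330,150:420,::-1],(540,400),interpolation=2)
cv2.imwrite('pics/c1.png',cv2.resize(np.hstack([np.pad(a,((0,0),(0,0),(0,0))),b[:400]]) if a.shape[0]==400 else a,(800,308)))"
```

```text
t 2.1 pos [0.6655 0.1264 0.1001] yaw 5.99 w 0.0491 F [-0.2 -0.   1.2] q [ -8.  59. -14.  68.  15.  55. -18.]
call:
   0.0012, -0.0034, 0.1318, -0.0000, 0.0001, -0.0000  rows>=1.3
   0.0012, -0.0034, 0.0835, -0.0000, 0.0001, -0.0000  rows>=0.8
```

View pics/c1.png

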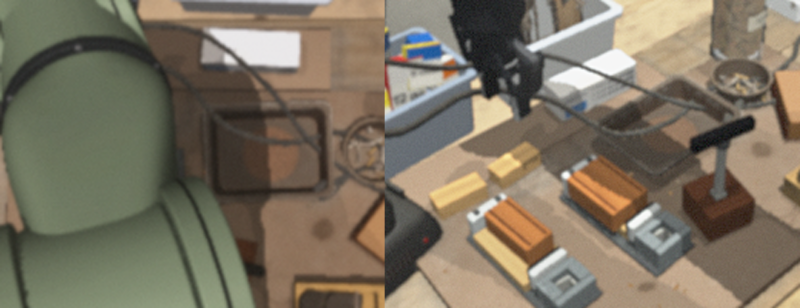

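Call:
apply_moves:
  increments: [0.0012, -0.0034, 0.04, 0, 0, 0, 0.0012, -0.0034, 0.08, 0, 0, 0, 0.0012, -0.0034, 0.12, 0, 0, 0, 0.0012, -0.0034, 0.1318, 0, 0, 0, 0.0012, -0.0034, 0.1318, 0, 0, 0]

```text
time_s: 2.82
tool_pos: [0.6666, 0.1286, 0.0221]
ee_rot: [[0.995, 0.104, 0.001], [0.104, -0.995, 0.0], [0.001, -0.0, -1.0]]
wrist_force: [-0.8, -0.7, 1.1]
width: 0.0488
```

Call:
apply_moves:
  increments: [0, 0, 0, 0, 0, 0, 0, 0, 0, 0, 0, 0, 0, 0, 0, 0, 0, 0, 0, 0, 0, 0, 0, 0, 0, 0, 0, 0, 0, 0]
  grip: 255
  grip_force: 30

```text
time_s: 3.45
tool_pos: [0.6664, 0.1285, 0.021]
ee_rot: [[0.995, 0.104, -0.0], [0.104, -0.995, 0.0], [-0.0, -0.0, -1.0]]
wrist_force: [-0.3, -0.2, 0.2]
width: 0.0
```

```bash
python3 -c "
from h import *
snap('2');D=load('2')
f,m=D['scene'];cv2.imwrite('pics/c2.png',cv2.resize(f['p'][130:330,150:420,::-1],None,fx=2.9,fy=2.9,interpolation=2))"
```

```text
(no output)
```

View pics/c2.png

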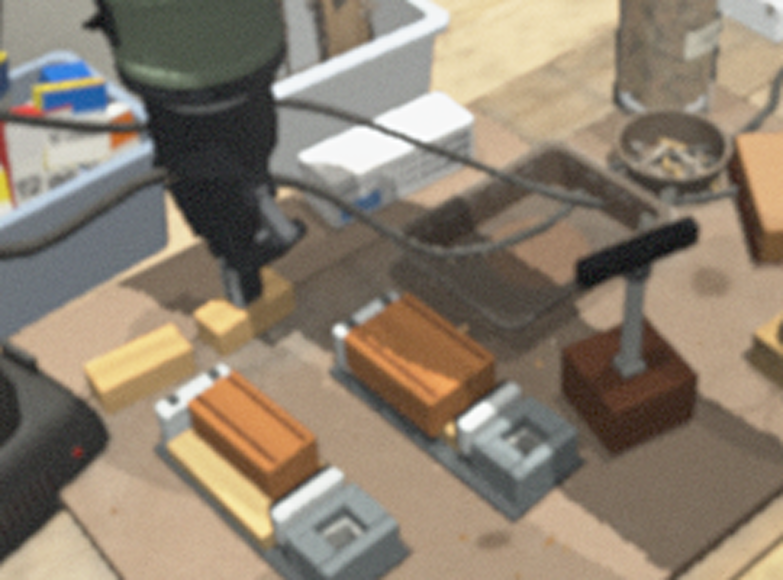

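Call:
apply_moves:
  increments: [0, 0, -0.03, 0, 0, 0, 0, 0, -0.06, 0, 0, 0, 0, 0, -0.1, 0, 0, 0, 0, 0, -0.1, 0, 0, 0]

```text
time_s: 4.05
tool_pos: [0.6675, 0.1287, 0.0841]
ee_rot: [[0.995, 0.104, 0.004], [0.104, -0.995, 0.001], [0.004, -0.001, -1.0]]
wrist_force: [0.0, 0.9, 0.3]
width: -0.0001
```

```bash
python3 go.py; python3 -c "
from h import *
snap('3');D=load('3')
f,m=D['scene'];cv2.imwrite('pics/c3.png',cv2.resize(f['p'][170:270,160:300,::-1],None,fx=4,fy=4,interpolation=2))"
```

```text
t 4.05 pos [0.6675 0.1287 0.0841] yaw 5.99 w -0.0001 F [0.  0.9 0.3] q [ -8.  60. -14.  68.  15.  53. -18.]
```

View pics/c3.png

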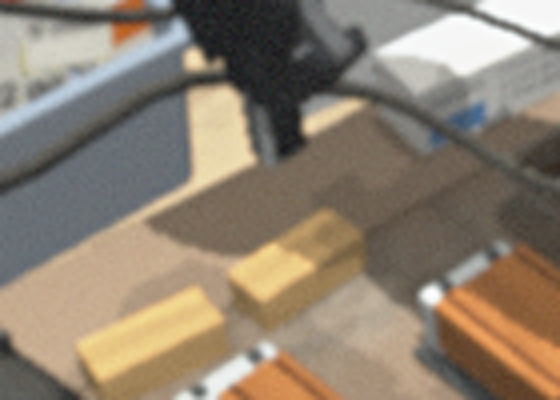

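```bash
python3 -c "
from h import *
for t in '023':
  f,m=load(t)['scene'];C=cloud(f['p'],f['d'],m);h=cv2.cvtColor(f['p'],cv2.COLOR_RGB2HSV)
  for n,(a,b,c,d) in dict(b=(.62,.72,.08,.168),a=(.62,.72,.168,.25)).items():
    s=(C[...,0]>a)&(C[...,0]<b)&(C[...,1]>c)&(C[...,1]<d)&(abs(C[...,2]-.024)<.006)&(h[...,1]>90)
    vv,uu=np.nonzero(s);P=plane(m,np.c_[uu,vv],.024);print(t,n,[np.round(x,1) for x in cv2.minAreaRect((P[:,:2]*1000).astype('f'))],len(P))
  if t!='0':
    s=(abs(C[...,0]-.667)<.06)&(abs(C[...,1]-.1285)<.06)&(C[...,2]>.027)&(C[...,2]<.25)
    for z in (.03,.05,.07,.09,.11,.13,.15,.17,.2):
      q=s&(abs(C[...,2]-z)<.008);print(z,q.sum(),np.round(np.percentile(C[q],[3,50,97],axis=0),3).tolist() if q.sum()>4 else '')
"
```

```text
0 b [array([665.6, 130.5]), array([33.8, 63.8]), np.float64(6.8)] 408
0 a [array([666.8, 208.2]), array([63. , 34.4]), np.float64(87.3)] 462
2 b [array([665.5, 130.8]), array([33.5, 64.4]), np.float64(5.6)] 291
2 a [array([665.7, 208.1]), array([62.6, 34.2]), np.float64(87.2)] 449
0.03 43 [[0.654, 0.123, 0.028], [0.659, 0.136, 0.034], [0.672, 0.151, 0.038]]
0.05 89 [[0.611, 0.122, 0.042], [0.657, 0.135, 0.049], [0.672, 0.186, 0.057]]
0.07 105 [[0.636, 0.073, 0.063], [0.661, 0.139, 0.074], [0.692, 0.144, 0.078]]
0.09 201 [[0.62, 0.076, 0.083], [0.654, 0.138, 0.091], [0.709, 0.146, 0.097]]
0.11 227 [[0.608, 0.112, 0.103], [0.646, 0.137, 0.112], [0.718, 0.147, 0.118]]
0.13 319 [[0.618, 0.119, 0.122], [0.647, 0.139, 0.13], [0.692, 0.171, 0.137]]
0.15 199 [[0.629, 0.116, 0.143], [0.637, 0.14, 0.151], [0.721, 0.184, 0.158]]
0.17 363 [[0.629, 0.104, 0.163], [0.637, 0.147, 0.169], [0.718, 0.183, 0.177]]
0.2 305 [[0.63, 0.107, 0.193], [0.638, 0.144, 0.198], [0.667, 0.166, 0.201]]
3 b [array([666.1, 131.4]), array([32.8, 65.4]), np.float64(6.5)] 403
3 a [array([666., 208.]), array([62.6, 33.7]), np.float64(87.2)] 451
0.03 5 [[0.658, 0.104, 0.027], [0.667, 0.129, 0.027], [0.673, 0.181, 0.029]]
0.05 8 [[0.607, 0.181, 0.043], [0.61, 0.186, 0.043], [0.612, 0.188, 0.044]]
0.07 7 [[0.685, 0.069, 0.075], [0.687, 0.072, 0.076], [0.689, 0.077, 0.078]]
0.09 63 [[0.655, 0.074, 0.083], [0.668, 0.127, 0.09], [0.692, 0.14, 0.098]]
0.11 112 [[0.653, 0.122, 0.103], [0.659, 0.135, 0.111], [0.696, 0.141, 0.118]]
0.13 186 [[0.638, 0.121, 0.123], [0.678, 0.142, 0.133], [0.696, 0.174, 0.137]]
0.15 290 [[0.622, 0.119, 0.142], [0.671, 0.143, 0.152], [0.722, 0.18, 0.158]]
0.17 339 [[0.607, 0.115, 0.163], [0.651, 0.141, 0.171], [0.721, 0.184, 0.178]]
0.2 220 [[0.625, 0.117, 0.192], [0.632, 0.135, 0.198], [0.675, 0.147, 0.208]]
```

```bash
python3 go.py '0.645 0.06 0.06 6; 0.645 0.06 0.025 6' '0.645 0.06 0.015 6' '0.645 0.06 0.007 6'
```

```text
t 4.15 pos [0.6665 0.1285 0.0818] yaw 5.99 w -0.0002 F [-0.9 -0.  -0.4] q [ -8.  60. -14.  68.  15.  53. -18.]
call:
   -0.0476, 0.1098, 0.0362, -0.0000, -0.0001, -0.0000  rows>=1.2
   -0.0476, 0.1098, 0.0946, -0.0000, -0.0001, -0.0000  rows>=1.5
call:
   0.0000, 0.0000, 0.0167, 0.0000, 0.0000, 0.0000  rows>=0.2
call:
   0.0000, 0.0000, 0.0133, 0.0000, 0.0000, 0.0000  rows>=0.1
```

Call:
apply_moves:
  increments: [-0.0476, 0.1098, 0.0362, 0, 0, 0, -0.0476, 0.1098, 0.0362, 0, 0, 0, -0.0476, 0.1098, 0.06, 0, 0, 0, -0.0476, 0.1098, 0.0846, 0, 0, 0, -0.0476, 0.1098, 0.0946, 0, 0, 0, -0.0476, 0.1098, 0.0946, 0, 0, 0]

```text
time_s: 4.9
tool_pos: [0.6446, 0.0607, 0.0236]
ee_rot: [[0.994, 0.105, -0.001], [0.105, -0.994, 0.0], [-0.001, -0.0, -1.0]]
wrist_force: [-0.0, 0.1, -0.1]
width: 0.0001
```

Call:
apply_moves:
  increments: [0, 0, 0.005, 0, 0, 0, 0, 0, 0.01, 0, 0, 0, 0, 0, 0.0134, 0, 0, 0, 0, 0, 0.0134, 0, 0, 0]

```text
time_s: 5.4
tool_pos: [0.6448, 0.06, 0.0161]
ee_rot: [[0.995, 0.104, -0.0], [0.104, -0.995, 0.0], [-0.0, -0.0, -1.0]]
wrist_force: [-0.0, -0.2, -0.1]
width: 0.0001
```

```bash
python3 go.py; python3 -c "
from h import *
snap('4');f,m=load('4')['scene'];cv2.imwrite('pics/c4.png',cv2.resize(f['p'][170:270,190:330,::-1],None,fx=4,fy=4,interpolation=2))
C=cloud(f['p'],f['d'],m);s=(abs(C[...,0]-.645)<.04)&(abs(C[...,1]-.06)<.03)
for z in (.005,.01,.015,.02,.025,.03,.04): 
  q=s&(abs(C[...,2]-z)<.0025);print(z,q.sum(),np.round(np.median(C[q],axis=0),3) if q.sum() else '')
"
```

```text
t 5.4 pos [0.6448 0.06   0.0161] yaw 6.0 w 0.0001 F [-0.  -0.2 -0.1] q [ -2.  63. -13.  78.  18.  41. -16.]
0.005 22 [0.654 0.064 0.003]
0.01 0 
0.015 0 
0.02 1 [0.638 0.069 0.022]
0.025 12 [0.639 0.068 0.025]
0.03 24 [0.639 0.068 0.03 ]
0.04 27 [0.637 0.067 0.04 ]
```

View pics/c4.png

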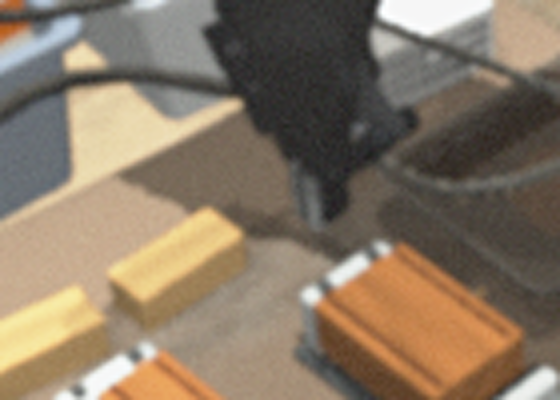

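Call:
apply_moves:
  increments: [0, 0, 0.01, 0, 0, 0, 0, 0, 0.02, 0, 0, 0, 0, 0, 0.022, 0, 0, 0, 0, 0, 0.022, 0, 0, 0]

```text
time_s: 6.0
tool_pos: [0.6448, 0.06, 0.0029]
ee_rot: [[0.995, 0.105, -0.0], [0.105, -0.995, 0.0], [-0.0, -0.0, -1.0]]
wrist_force: [0.7, 0.6, -0.2]
width: -0.0001
```

Call:
apply_moves:
  increments: [0, 0, 0.003, 0, 0, 0, 0, 0, 0.005, 0, 0, 0, 0, 0, 0.005, 0, 0, 0]

```text
time_s: 6.38
tool_pos: [0.6448, 0.06, -0.0001]
ee_rot: [[0.995, 0.104, -0.0], [0.104, -0.995, 0.0], [-0.0, -0.0, -1.0]]
wrist_force: [0.3, 0.6, -0.5]
width: 0.0002
```

Call:
apply_moves:
  increments: [0, 0, 0.002, 0, 0, 0, 0, 0, 0.004, 0, 0, 0, 0, 0, 0.004, 0, 0, 0]

```text
time_s: 6.75
tool_pos: [0.6448, 0.06, -0.0025]
ee_rot: [[0.995, 0.104, -0.0], [0.104, -0.995, 0.0], [-0.0, -0.0, -1.0]]
wrist_force: [1.0, 0.3, 0.1]
width: 0.0001
```

Call:
apply_moves:
  increments: [0, 0, 0.002, 0, 0, 0, 0, 0, 0.004, 0, 0, 0, 0, 0, 0.004, 0, 0, 0]

```text
time_s: 7.12
tool_pos: [0.645, 0.06, -0.0036]
ee_rot: [[0.995, 0.104, 0.0], [0.104, -0.995, -0.0], [0.0, 0.0, -1.0]]
wrist_force: [-7.3, -0.5, 22.6]
width: -0.0001
```

Call:
apply_moves:
  increments: [0, 0, 0.001, 0, 0, 0, 0, 0, 0.002, 0, 0, 0, 0, 0, 0.002, 0, 0, 0]

```text
time_s: 7.5
tool_pos: [0.6451, 0.06, -0.0037]
ee_rot: [[0.995, 0.104, 0.001], [0.104, -0.995, -0.0], [0.001, 0.0, -1.0]]
wrist_force: [-15.1, -1.7, 43.2]
width: 0.0
```

Call:
apply_moves:
  increments: [0, 0, 0.001, 0, 0, 0, 0, 0, 0.002, 0, 0, 0, 0, 0, 0.002, 0, 0, 0]

```text
time_s: 7.88
tool_pos: [0.6452, 0.06, -0.0038]
ee_rot: [[0.995, 0.104, 0.001], [0.104, -0.995, -0.0], [0.001, 0.0, -1.0]]
wrist_force: [-21.2, -2.9, 61.5]
width: 0.0001
```

Call:
apply_moves:
  increments: [0, 0, -0.03, 0, 0, 0, 0, 0, -0.1, 0, 0, 0, 0, 0, -0.13, 0, 0, 0, 0, 0, -0.13, 0, 0, 0, 0, 0, -0.13, 0, 0, 0]
  grip: 110

```text
time_s: 8.5
tool_pos: [0.6444, 0.0598, 0.0697]
ee_rot: [[0.995, 0.104, -0.001], [0.104, -0.995, -0.0], [-0.001, 0.0, -1.0]]
wrist_force: [-0.3, -0.4, -0.6]
width: 0.0484
```

```bash
python3 go.py '0.666 0.1295 0.06 6; 0.666 0.1295 0.002 6' '.666 .1295 .08 6'
```

```text
t 8.5 pos [0.6444 0.0598 0.0697] yaw 6.0 w 0.0484 F [-0.3 -0.4 -0.6] q [ -2.  58. -14.  77.  17.  47. -15.]
call:
   0.0480, -0.1117, 0.0162, 0.0000, 0.0002, -0.0000  rows>=1.2
   0.0481, -0.1117, 0.1128, 0.0000, 0.0002, -0.0000  rows>=1.6
call:
   0.0000, 0.0000, -0.1300, 0.0000, 0.0000, 0.0000  rows>=1.2
```

Call:
apply_moves:
  increments: [0.048, -0.1117, 0.0162, 0, 0, 0, 0.048, -0.1117, 0.0162, 0, 0, 0, 0.048, -0.1117, 0.0562, 0, 0, 0, 0.048, -0.1117, 0.0962, 0, 0, 0, 0.048, -0.1117, 0.1128, 0, 0, 0, 0.048, -0.1117, 0.1128, 0, 0, 0]

```text
time_s: 9.25
tool_pos: [0.6661, 0.1294, 0.0025]
ee_rot: [[0.995, 0.104, -0.001], [0.104, -0.995, -0.0], [-0.001, 0.0, -1.0]]
wrist_force: [0.7, -0.4, 0.6]
width: 0.0488
```

Call:
apply_moves:
  increments: [0, 0, 0, 0, 0, 0, 0, 0, 0, 0, 0, 0, 0, 0, 0, 0, 0, 0, 0, 0, 0, 0, 0, 0, 0, 0, 0, 0, 0, 0]
  grip: 255
  grip_force: 30

```text
time_s: 9.88
tool_pos: [0.667, 0.1297, 0.0041]
ee_rot: [[0.995, 0.104, 0.001], [0.104, -0.995, 0.0], [0.001, -0.0, -1.0]]
wrist_force: [-1.0, 0.1, 6.6]
width: 0.0274
```

Call:
apply_moves:
  increments: [0, 0, -0.03, 0, 0, 0, 0, 0, -0.08, 0, 0, 0, 0, 0, -0.13, 0, 0, 0, 0, 0, -0.13, 0, 0, 0]

```text
time_s: 10.38
tool_pos: [0.6677, 0.1299, 0.0846]
ee_rot: [[0.995, 0.104, 0.004], [0.104, -0.995, 0.001], [0.004, -0.001, -1.0]]
wrist_force: [-1.0, 0.2, -1.2]
width: 0.0275
```

```bash
python3 go.py '0.592 0.05 0.08 4; 0.592 -0.022 0.08 0' '.592 -.022 .008 0'; python3 -c "
from h import *
snap('5');f,m=load('5')['scene'];C=cloud(f['p'],f['d'],m);h=cv2.cvtColor(f['p'],cv2.COLOR_RGB2HSV)
s=(abs(C[...,0]-.666)<.05)&(abs(C[...,1]-.13)<.05)&(C[...,2]>.07)&(h[...,1]>100)&(h[...,0]<28)&(h[...,2]>110)
print(s.sum(),np.round(np.percentile(C[s],[2,50,98],axis=0),3).tolist())"
```

```text
t 10.38 pos [0.6677 0.1299 0.0846] yaw 5.99 w 0.0275 F [-1.   0.2 -1.2] q [ -8.  60. -14.  68.  15.  53. -18.]
call:
   -0.1394, 0.1193, 0.0069, -0.0001, -0.0007, 0.0055  rows>=1.8
   -0.1519, 0.2387, 0.0068, -0.0001, -0.0007, 0.0166  rows>=2.7
call:
   0.0000, 0.0000, 0.1200, 0.0000, 0.0000, 0.0000  rows>=1.2
329 [[0.651, 0.101, 0.082], [0.657, 0.148, 0.1], [0.676, 0.16, 0.105]]
```

Call:
apply_moves:
  increments: [-0.1394, 0.1193, 0.0069, 0, 0, 0.0055, -0.1394, 0.1193, 0.0069, 0, 0, 0.0055, -0.1519, 0.2387, 0.0069, 0, 0, 0.0166, -0.1519, 0.2387, 0.0069, 0, 0, 0.0166, -0.1519, 0.2387, 0.0069, 0, 0, 0.0166, -0.1519, 0.2387, 0.0069, 0, 0, 0.0166]

```text
time_s: 11.22
tool_pos: [0.5908, -0.0207, 0.0767]
ee_rot: [[1.0, 0.002, -0.0], [0.002, -1.0, 0.001], [-0.0, -0.001, -1.0]]
wrist_force: [-0.8, 0.5, -0.6]
width: 0.0276
```

```bash
python3 go.py '.592 -.022 .009 0'; python3 -c "
from h import *
snap('6');f,m=load('6')['scene'];cv2.imwrite('pics/c6.png',cv2.resize(f['p'][130:300,180:420,::-1],None,fx=3,fy=3,interpolation=2))"
```

```text
t 11.22 pos [ 0.5908 -0.0207  0.0767] yaw 0.13 w 0.0276 F [-0.8  0.5 -0.6] q [  5.  54. -13.  90.  17.  38. -16.]
call:
   0.0021, 0.0023, 0.1128, -0.0002, 0.0001, 0.0004  rows>=1.1
```

View pics/c6.png

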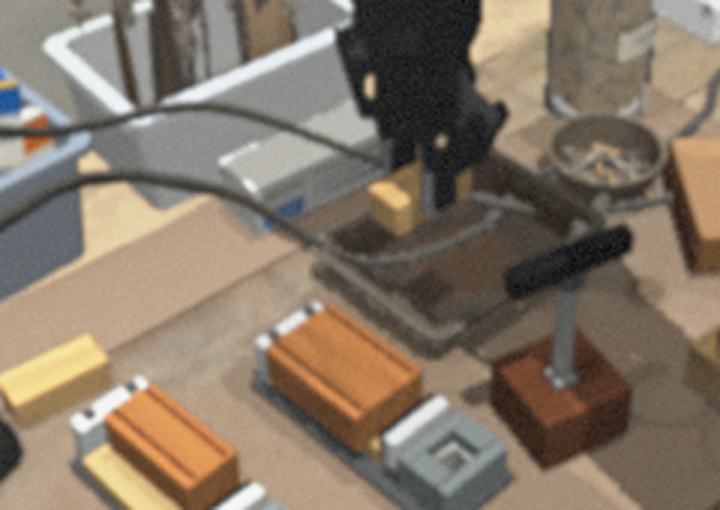

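Call:
apply_moves:
  increments: [0.0021, 0.0023, 0.04, 0, 0, 0, 0.0021, 0.0023, 0.08, 0, 0, 0, 0.0021, 0.0023, 0.105, 0, 0, 0, 0.0021, 0.0023, 0.1128, 0, 0, 0, 0.0021, 0.0023, 0.1128, 0, 0, 0]

```text
time_s: 11.95
tool_pos: [0.5922, -0.0235, 0.0096]
ee_rot: [[1.0, 0.001, 0.0], [0.001, -1.0, 0.0], [0.0, -0.0, -1.0]]
wrist_force: [0.6, 0.2, 0.1]
width: 0.0273
```

Call:
apply_moves:
  increments: [0, 0, 0, 0, 0, 0, 0, 0, 0, 0, 0, 0, 0, 0, -0.05, 0, 0, 0, 0, 0, -0.12, 0, 0, 0, 0, 0, -0.13, 0, 0, 0, 0, 0, -0.13, 0, 0, 0]
  grip: 115

```text
time_s: 12.7
tool_pos: [0.5921, -0.0238, 0.0874]
ee_rot: [[1.0, 0.0, 0.0], [0.0, -1.0, 0.0], [0.0, -0.0, -1.0]]
wrist_force: [0.4, -0.1, -0.6]
width: 0.047
```

```bash
python3 go.py '0.595 0.06 0.085 0; 0.663 0.192 0.07 -3;0.664 0.192 0.0035 -3' '.664 .192 .085 -3';python3 -c "
from h import *
snap('7')
f,m=load('7')['scene'];C=cloud(f['p'],f['d'],m);h=cv2.cvtColor(f['p'],cv2.COLOR_RGB2HSV)
for n,(a,b,c,d,z) in dict(t=(.54,.65,-.12,.03,.026),a=(.62,.72,.14,.25,.024)).items():
    s=(C[...,0]>a)&(C[...,0]<b)&(C[...,1]>c)&(C[...,1]<d)&(abs(C[...,2]-z)<.006)&(h[...,1]>90)
    vv,uu=np.nonzero(s);P=plane(m,np.c_[uu,vv],z);print(n,[np.round(x,1) for x in cv2.minAreaRect((P[:,:2]*1000).astype('f'))],len(P))
"
```

```text
t 12.7 pos [ 0.5921 -0.0238  0.0874] yaw 0.02 w 0.047 F [ 0.4 -0.1 -0.6] q [  6.  53. -13.  89.  17.  40. -15.]
call:
   0.0048, -0.1397, 0.0040, -0.0000, -0.0001, 0.0000  rows>=1.3
   0.1182, -0.3596, 0.0290, -0.0000, -0.0001, 0.0084  rows>=3.6
   0.1198, -0.3596, 0.1399, -0.0000, -0.0001, 0.0084  rows>=3.9
call:
   0.0000, 0.0000, -0.1358, 0.0000, 0.0000, 0.0000  rows>=1.3
t [array([590.2, -21.5]), array([32.5, 65.3]), np.float64(0.1)] 361
a [array([666.1, 208. ]), array([62.6, 33.5]), np.float64(87.2)] 443
```

Call:
apply_moves:
  increments: [0.0048, -0.1397, 0.004, 0, 0, 0, 0.0048, -0.1397, 0.004, 0, 0, 0, 0.1215, -0.3596, 0.029, 0, 0, 0.0084, 0.1215, -0.3596, 0.029, 0, 0, 0.0084, 0.1215, -0.3596, 0.029, 0, 0, 0.0084, 0.1215, -0.3596, 0.06, 0, 0, 0.0084, 0.1215, -0.3596, 0.1, 0, 0, 0.0084, 0.1215, -0.3596, 0.1, 0, 0, 0.0084]

```text
time_s: 13.8
tool_pos: [0.6635, 0.1906, 0.0247]
ee_rot: [[0.999, -0.053, -0.004], [-0.053, -0.999, -0.002], [-0.004, 0.002, -1.0]]
wrist_force: [0.5, 0.4, 0.3]
width: 0.0465
```

Call:
apply_moves:
  increments: [0, 0, 0.02, 0, 0, 0, 0, 0, 0.038, 0, 0, 0, 0, 0, 0.038, 0, 0, 0]

```text
time_s: 14.18
tool_pos: [0.6644, 0.1919, 0.0037]
ee_rot: [[0.999, -0.052, -0.001], [-0.052, -0.999, -0.0], [-0.001, 0.0, -1.0]]
wrist_force: [0.3, -0.3, -0.6]
width: 0.0471
```

Call:
apply_moves:
  increments: [0, 0, 0, 0, 0, 0, 0, 0, 0, 0, 0, 0, 0, 0, 0, 0, 0, 0, 0, 0, 0, 0, 0, 0, 0, 0, 0, 0, 0, 0]
  grip: 255

```text
time_s: 14.8
tool_pos: [0.6652, 0.1922, 0.005]
ee_rot: [[0.999, -0.052, 0.001], [-0.052, -0.999, 0.0], [0.001, -0.0, -1.0]]
wrist_force: [0.2, -1.2, 5.9]
width: 0.0274
```

Call:
apply_moves:
  increments: [0, 0, -0.03, 0, 0, 0, 0, 0, -0.08, 0, 0, 0, 0, 0, -0.13, 0, 0, 0, 0, 0, -0.13, 0, 0, 0]

```text
time_s: 15.3
tool_pos: [0.666, 0.1925, 0.0858]
ee_rot: [[0.999, -0.053, 0.004], [-0.053, -0.999, 0.001], [0.004, -0.002, -1.0]]
wrist_force: [0.1, 0.0, -0.3]
width: 0.0274
```

```bash
python3 go.py '0.592 0.11 0.085 -3; 0.592 -0.109 0.08 0' '.592 -.109 .011 0' '.592 -.109 .09 0'
```

```text
t 15.3 pos [0.666  0.1925 0.0858] yaw -3.01 w 0.0274 F [ 0.1  0.  -0.3] q [-15.  61. -11.  64.  12.  55. -30.]
call:
   -0.1160, 0.1437, 0.0007, -0.0003, -0.0006, -0.0000  rows>=1.8
   -0.0968, 0.5082, 0.0085, -0.0002, -0.0006, -0.0084  rows>=5.0
call:
   0.0000, 0.0000, 0.1150, 0.0000, 0.0000, 0.0000  rows>=1.1
call:
   0.0000, 0.0000, -0.1317, 0.0000, 0.0000, 0.0000  rows>=1.3
```

Call:
apply_moves:
  increments: [-0.116, 0.1437, 0.0007, 0, 0, 0, -0.116, 0.1437, 0.0007, 0, 0, 0, -0.0968, 0.503, 0.0085, 0, 0, -0.0084, -0.0968, 0.503, 0.0085, 0, 0, -0.0084, -0.0968, 0.503, 0.0085, 0, 0, -0.0084, -0.0968, 0.503, 0.0085, 0, 0, -0.0084, -0.0968, 0.503, 0.0085, 0, 0, -0.0084, -0.0968, 0.503, 0.0085, 0, 0, -0.0084]

```text
time_s: 16.3
tool_pos: [0.5911, -0.1052, 0.0774]
ee_rot: [[1.0, 0.001, -0.0], [0.001, -1.0, 0.001], [-0.0, -0.001, -1.0]]
wrist_force: [0.5, 0.3, 0.1]
width: 0.0274
```

Call:
apply_moves:
  increments: [0, 0, 0.04, 0, 0, 0, 0, 0, 0.08, 0, 0, 0, 0, 0, 0.105, 0, 0, 0, 0, 0, 0.115, 0, 0, 0, 0, 0, 0.115, 0, 0, 0]

```text
time_s: 16.92
tool_pos: [0.5912, -0.1059, 0.0086]
ee_rot: [[1.0, 0.001, 0.0], [0.001, -1.0, 0.0], [0.0, -0.0, -1.0]]
wrist_force: [0.3, 0.2, -0.2]
width: 0.0275
```

Call:
apply_moves:
  increments: [0, 0, 0, 0, 0, 0, 0, 0, 0, 0, 0, 0, 0, 0, -0.05, 0, 0, 0, 0, 0, -0.12, 0, 0, 0, 0, 0, -0.1317, 0, 0, 0, 0, 0, -0.1317, 0, 0, 0]
  grip: 115

```text
time_s: 17.68
tool_pos: [0.5911, -0.1064, 0.0875]
ee_rot: [[1.0, 0.0, 0.0], [0.0, -1.0, -0.0], [0.0, 0.0, -1.0]]
wrist_force: [-0.1, 0.7, -0.4]
width: 0.0466
```

```bash
python3 go.py;python3 -c "
from h import *
snap('8')
f,m=load('8')['scene'];C=cloud(f['p'],f['d'],m);h=cv2.cvtColor(f['p'],cv2.COLOR_RGB2HSV)
s=(C[...,0]>.54)&(C[...,0]<.65)&(C[...,1]>-.15)&(C[...,1]<.03)&(abs(C[...,2]-.026)<.006)&(h[...,1]>90)&(h[...,2]>90)
k,l,st,_=cv2.connectedComponentsWithStats(s.astype('uint8'))
for i in range(1,k):
  if st[i,4]<60: continue
  vv,uu=np.nonzero(l==i);P=plane(m,np.c_[uu,vv],.026);print([np.round(x,1) for x in cv2.minAreaRect((P[:,:2]*1000).astype('f'))],len(P))
"
```

```text
t 17.68 pos [ 0.5911 -0.1064  0.0875] yaw 0.01 w 0.0466 F [-0.1  0.7 -0.4] q [ 14.  54. -15.  88.  18.  41.  -8.]
[array([590.1, -55.3]), array([132. ,  33.3]), np.float64(89.9)] 689
```

```bash
python3 go.py '0.58 -0.04 0.13 45;0.537 0.0848 0.12 93.7' '.537 .0848 .09 93.7;.537 .0848 .022 93.7' '.537 .0848 .08 93.7'
```

```text
t 17.77 pos [ 0.5907 -0.1062  0.0865] yaw 0.02 w 0.0467 F [ 0.4  0.  -0.3] q [ 14.  54. -15.  88.  18.  41.  -8.]
call:
   -0.0178, -0.1104, -0.0724, -0.0001, 0.0002, -0.1249  rows>=4.2
   -0.0894, -0.3184, -0.0556, -0.0002, 0.0001, -0.2602  rows>=8.8
call:
   0.0000, 0.0000, 0.0500, 0.0000, 0.0000, 0.0000  rows>=0.5
   0.0000, 0.0000, 0.1633, 0.0000, 0.0000, 0.0000  rows>=1.6
call:
   0.0000, 0.0000, -0.0967, 0.0000, 0.0000, 0.0000  rows>=0.9
```

Call:
apply_moves:
  increments: [-0.0178, -0.1104, -0.0724, 0, 0, -0.1249, -0.0178, -0.1104, -0.0724, 0, 0, -0.1249, -0.0178, -0.1104, -0.0724, 0, 0, -0.1249, -0.0894, -0.3184, -0.0556, 0, 0, -0.26, -0.0894, -0.3184, -0.0556, 0, 0, -0.26, -0.0894, -0.3184, -0.0556, 0, 0, -0.26, -0.0894, -0.3184, -0.0556, 0, 0, -0.26, -0.0894, -0.3184, -0.0556, 0, 0, -0.26]
  grip: 30

```text
time_s: 18.77
tool_pos: [0.5369, 0.0849, 0.1198]
ee_rot: [[0.064, 0.998, -0.002], [0.998, -0.064, 0.0], [-0.0, -0.002, -1.0]]
wrist_force: [0.1, -0.4, -0.2]
width: 0.0754
```

Call:
apply_moves:
  increments: [0, 0, 0, 0, 0, -0.03, 0, 0, 0, 0, 0, -0.03]

```text
time_s: 19.02
tool_pos: [0.537, 0.0846, 0.1199]
ee_rot: [[-0.117, 0.993, -0.002], [0.993, 0.117, 0.001], [0.001, -0.002, -1.0]]
wrist_force: [0.6, -0.3, 0.1]
width: 0.0752
```

```bash
python3 go.py '.537 .0848 .06 93.7;.537 .0848 .022 93.7' '.537 .0848 .08 93.7'
```

```text
t 19.02 pos [0.537  0.0846 0.1199] yaw 96.7 w 0.0752 F [ 0.6 -0.3  0.1] q [  7.  51. -39.  98.  42.  47.  45.]
call:
   0.0002, 0.0002, 0.0998, -0.0003, -0.0001, 0.0083  rows>=1.0
   0.0002, 0.0003, 0.1631, -0.0003, -0.0001, 0.0083  rows>=1.6
call:
   0.0000, 0.0000, -0.0967, 0.0000, 0.0000, 0.0000  rows>=0.9
```

Call:
apply_moves:
  increments: [0, 0, 0.05, 0, 0, 0.0083, 0, 0, 0.0998, 0, 0, 0.0083, 0, 0, 0.13, 0, 0, 0.0083, 0, 0, 0.15, 0, 0, 0.0083, 0, 0, 0.1631, 0, 0, 0.0083, 0, 0, 0.1631, 0, 0, 0.0083]

```text
time_s: 19.77
tool_pos: [0.5374, 0.0848, 0.0229]
ee_rot: [[-0.065, 0.998, -0.0], [0.998, 0.065, 0.0], [0.0, -0.0, -1.0]]
wrist_force: [-0.4, 0.1, 1.1]
width: 0.0756
```

Call:
apply_moves:
  increments: [0, 0, 0, 0, 0, 0, 0, 0, 0, 0, 0, 0, 0, 0, 0, 0, 0, 0, 0, 0, 0, 0, 0, 0, 0, 0, 0, 0, 0, 0]
  grip: 255
  grip_force: 40

```text
time_s: 20.4
tool_pos: [0.5376, 0.0847, 0.0236]
ee_rot: [[-0.066, 0.998, 0.001], [0.998, 0.066, 0.0], [0.0, 0.001, -1.0]]
wrist_force: [-1.2, 0.1, 5.7]
width: 0.0529
```

```bash
cat >> h.py <<'E'
def board(tag,x,y,z,rad=.07,cams=("scene",),tol=.006):
    """rect of orange top at height z near x,y"""
    for n in cams:
        f,m=load(tag)[n];C=cloud(f['p'],f['d'],m);h=cv2.cvtColor(f['p'],cv2.COLOR_RGB2HSV)
        s=(abs(C[...,0]-x)<rad)&(abs(C[...,1]-y)<rad)&(abs(C[...,2]-z)<tol)&(h[...,1]>120)
        vv,uu=np.nonzero(s);P=plane(m,np.c_[uu,vv],z);c,wh,t=cv2.minAreaRect((P[:,:2]*1000).astype('f'))
        print(tag,n,np.round(c,1),np.round(wh,1),round(t,1),len(P))
E
python3 go.py; python3 -c "
from h import *
snap('9')
for t in '09':board(t,.537,.085,.05,.05)"
```

```text
t 20.4 pos [0.5376 0.0847 0.0236] yaw 93.76 w 0.0529 F [-1.2  0.1  5.7] q [  4.  59. -31. 101.  50.  35.  36.]
0 scene [536.   86.8] [82.1 57.1] 3.4 1087
9 scene [531.2  85.3] [73.6 57.6] 2.2 735
```

```bash
python3 go.py '.5376 .0847 .09 93.7; .58 .1 .09 93.7;.655 .135 .09 93.7' '.655 .135 .0047 93.7' '.655 .135 .09 93.7'
```

```text
t 20.5 pos [0.5376 0.0847 0.0236] yaw 93.76 w 0.0533 F [-1.8 -0.5  6.5] q [  4.  59. -31. 101.  50.  35.  36.]
call:
   -0.0000, 0.0000, -0.1106, 0.0001, -0.0000, 0.0002  rows>=1.1
   0.0208, 0.0722, -0.1105, 0.0001, -0.0000, 0.0002  rows>=1.3
   0.0708, 0.2008, -0.1104, 0.0001, -0.0000, 0.0002  rows>=2.3
call:
   0.0000, 0.0000, 0.1422, 0.0000, 0.0000, 0.0000  rows>=1.4
call:
   0.0000, 0.0000, -0.1422, 0.0000, 0.0000, 0.0000  rows>=1.4
```

Call:
apply_moves:
  increments: [0, 0, -0.05, 0, 0, 0, 0, 0, -0.1105, 0, 0, 0, 0, 0, -0.1105, 0, 0, 0, 0.0208, 0.0722, -0.1105, 0, 0, 0, 0.0708, 0.2008, -0.1105, 0, 0, 0, 0.0708, 0.2008, -0.1105, 0, 0, 0, 0.0708, 0.2008, -0.1105, 0, 0, 0, 0.0708, 0.2008, -0.1105, 0, 0, 0]

```text
time_s: 21.5
tool_pos: [0.6542, 0.1347, 0.0886]
ee_rot: [[-0.066, 0.998, -0.001], [0.998, 0.066, -0.001], [-0.001, -0.001, -1.0]]
wrist_force: [-0.1, -0.4, -1.0]
width: 0.0532
```

Call:
apply_moves:
  increments: [0, 0, 0.04, 0, 0, 0, 0, 0, 0.08, 0, 0, 0, 0, 0, 0.115, 0, 0, 0, 0, 0, 0.135, 0, 0, 0, 0, 0, 0.1405, 0, 0, 0, 0, 0, 0.1405, 0, 0, 0]

```text
time_s: 22.25
tool_pos: [0.6549, 0.1352, 0.0053]
ee_rot: [[-0.066, 0.998, 0.0], [0.998, 0.066, 0.0], [0.0, 0.0, -1.0]]
wrist_force: [0.4, 0.5, -1.7]
width: 0.053
```

Call:
apply_moves:
  increments: [0, 0, 0, 0, 0, 0, 0, 0, 0, 0, 0, 0, 0, 0, 0, 0, 0, 0, 0, 0, -0.06, 0, 0, 0, 0, 0, -0.12, 0, 0, 0, 0, 0, -0.1422, 0, 0, 0, 0, 0, -0.1422, 0, 0, 0]
  grip: 50

```text
time_s: 23.12
tool_pos: [0.655, 0.1351, 0.0906]
ee_rot: [[-0.066, 0.998, 0.001], [0.998, 0.066, 0.0], [0.0, 0.001, -1.0]]
wrist_force: [-0.4, -0.2, -0.8]
width: 0.0686
```

```bash
python3 go.py; python3 -c "
from h import *
snap('10');board('10',.655,.135,.03,.055);board('10',.555,.19,.05,.045);board('0',.555,.19,.05,.045)"
```

```text
t 23.12 pos [0.655  0.1351 0.0906] yaw 93.77 w 0.0686 F [-0.4 -0.2 -0.8] q [  1.  62. -39.  70.  39.  61.  52.]
10 scene [653.1 137.3] [83.  56.1] 3.3 923
10 scene [555.7 193.8] [79.8 37.7] 4.6 794
0 scene [555.4 193.8] [77.8 37.2] 5.6 793
```

```bash
cat > ov.py <<'E'
from h import *
BIAS=dict(top=np.array([0,-.0027,0]),scene=np.array([-.0017,.002,0]))
CL=dict(w=(.5527,.1979,3.8,.058),n=(.535,.082,4.1,.040))
def model(c):
    x,y,a,w=CL[c];a=np.radians(a);R=np.array([[np.cos(a),-np.sin(a)],[np.sin(a),np.cos(a)]])
    def T(P,z): P=np.array(P,float);return np.c_[(P@R.T)+[x,y],np.full(len(P),z)]
    B=lambda x0,x1,h:[(x0,-h),(x1,-h),(x1,h),(x0,h),(x0,-h)]
    t=np.linspace(0,2*np.pi,25)
    return [(T(B(-.103,.063,.031),.006),(0,255,0)),(T(B(-.047,.047,w/2),.02),(255,255,0)),(T(B(.047,.059,.023),.04),(0,0,255)),(T([(-.047,-.023),(-.047,.023)],.04),(0,0,255)),
      (T(np.c_[-.082+.011*np.cos(t),.011*np.sin(t)],.036),(255,0,255)),(T(B(-.0903,-.0737,.0083),.024),(255,0,0))]
def panel(cam,tag,c,u0,v0,W,H,s):
    f,m=load(tag)[cam];im=cv2.warpAffine(f['p'][:,:,::-1].copy(),np.float32([[s,0,-u0*s],[0,s,-v0*s]]),(W,H),flags=cv2.INTER_CUBIC)
    for P,col in model(c):
        q=((px(m,P+BIAS[cam])+.5-[u0,v0])*s-.5*0).astype('int32'); cv2.polylines(im,[q],False,col,1)
    return im
E
python3 -c "
from ov import *
for c in 'wn':
  for n in('top','scene'): print(c,n,np.round(px(load('0')[n][1],model(c)[0][0]),0).tolist())
A=panel('top','0','w',220,165,190,440,6);B=panel('top','0','n',265,172,190,440,6);C=panel('scene','10','n',262,228,420,440,4.6)
cv2.imwrite('pics/ov1.png',np.hstack([A,B,C]))"
```

```text
w top [[252.0, 235.0], [248.0, 169.0], [224.0, 171.0], [228.0, 236.0], [252.0, 235.0]]
w scene [[292.0, 319.0], [231.0, 265.0], [202.0, 284.0], [263.0, 343.0], [292.0, 319.0]]
n top [[298.0, 242.0], [294.0, 176.0], [269.0, 178.0], [274.0, 243.0], [298.0, 242.0]]
n scene [[352.0, 288.0], [287.0, 240.0], [262.0, 257.0], [327.0, 309.0], [352.0, 288.0]]
```

View pics/ov1.png

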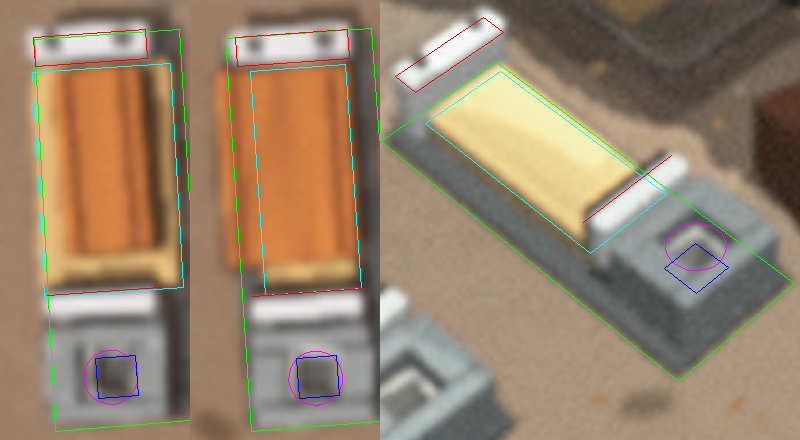

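```bash
python3 go.py '.557 .1918 .085 95.2;.557 .1918 .0235 95.2' '.557 .1918 .09 95.2'
```

```text
t 23.23 pos [0.6544 0.1349 0.0891] yaw 93.79 w 0.0689 F [ 0.1 -0.5 -1.1] q [  1.  62. -39.  70.  39.  61.  52.]
call:
   0.1054, -0.1557, 0.0070, -0.0002, 0.0001, -0.0039  rows>=1.8
   0.1055, -0.1556, 0.1095, -0.0002, 0.0001, -0.0039  rows>=2.1
call:
   0.0000, 0.0000, -0.1108, 0.0000, 0.0000, 0.0000  rows>=1.1
```

Call:
apply_moves:
  increments: [0.1054, -0.1557, 0.007, 0, 0, -0.0039, 0.1054, -0.1557, 0.007, 0, 0, -0.0039, 0.1054, -0.1557, 0.007, 0, 0, -0.0039, 0.1054, -0.1557, 0.05, 0, 0, -0.0039, 0.1054, -0.1557, 0.085, 0, 0, -0.0039, 0.1054, -0.1557, 0.105, 0, 0, -0.0039, 0.1054, -0.1557, 0.1095, 0, 0, -0.0039, 0.1054, -0.1557, 0.1095, 0, 0, -0.0039]

```text
time_s: 24.22
tool_pos: [0.5576, 0.1921, 0.0248]
ee_rot: [[-0.09, 0.996, 0.0], [0.996, 0.09, 0.0], [0.0, 0.0, -1.0]]
wrist_force: [-0.3, 0.7, -0.7]
width: 0.0686
```

Call:
apply_moves:
  increments: [0, 0, 0, 0, 0, 0, 0, 0, 0, 0, 0, 0, 0, 0, 0, 0, 0, 0, 0, 0, 0, 0, 0, 0, 0, 0, 0, 0, 0, 0]
  grip: 255
  grip_force: 40

```text
time_s: 24.85
tool_pos: [0.5576, 0.192, 0.0252]
ee_rot: [[-0.09, 0.996, 0.001], [0.996, 0.09, 0.0], [0.0, 0.001, -1.0]]
wrist_force: [-1.6, -0.6, 6.9]
width: 0.0354
```

```bash
python3 -c "
from h import *
snap('11');board('11',.555,.19,.05,.045)"; python3 go.py '.557 .192 .09 95.2'
```

```text
11 scene [553.4 192.3] [74.6 37.2] 0.1 561
t 24.95 pos [0.5576 0.192  0.0251] yaw 95.17 w 0.0349 F [-1.3 -0.9  6.5] q [ -6.  61. -33.  91.  46.  42.  34.]
call:
   0.0001, -0.0010, -0.1081, 0.0001, -0.0000, -0.0001  rows>=1.0
```

```bash
python3 go.py '.5576 .192 .09 95.2;.5358 .082 .09 94.1' '.5358 .082 .026 94.1' '.5358 .082 .1 94.1'
```

```text
t 24.95 pos [0.5576 0.192  0.0251] yaw 95.17 w 0.0349 F [-1.3 -0.9  6.5] q [ -6.  61. -33.  91.  46.  42.  34.]
call:
   0.0000, 0.0000, -0.1081, 0.0001, -0.0000, -0.0001  rows>=1.0
   -0.1793, -0.0527, -0.1081, 0.0001, -0.0000, 0.0030  rows>=2.1
call:
   0.0000, 0.0000, 0.1067, 0.0000, 0.0000, 0.0000  rows>=1.0
call:
   0.0000, 0.0000, -0.1233, 0.0000, 0.0000, 0.0000  rows>=1.2
```

Call:
apply_moves:
  increments: [0, 0, -0.05, 0, 0, 0, 0, 0, -0.1081, 0, 0, 0, 0, 0, -0.1081, 0, 0, 0, -0.1793, -0.0527, -0.1081, 0, 0, 0.003, -0.1793, -0.0527, -0.1081, 0, 0, 0.003, -0.1793, -0.0527, -0.1081, 0, 0, 0.003, -0.1793, -0.0527, -0.1081, 0, 0, 0.003]

```text
time_s: 25.82
tool_pos: [0.5356, 0.0825, 0.0891]
ee_rot: [[-0.072, 0.997, -0.0], [0.997, 0.072, 0.001], [0.001, -0.0, -1.0]]
wrist_force: [0.5, 0.3, -2.4]
width: 0.0348
```

```bash
python3 go.py '.5358 .082 .026 94.1'
```

```text
t 25.82 pos [0.5356 0.0825 0.0891] yaw 94.11 w 0.0348 F [ 0.5  0.3 -2.4] q [  6.  53. -36. 100.  44.  42.  41.]
call:
   -0.0010, 0.0003, 0.1051, -0.0000, -0.0001, 0.0000  rows>=1.0
```

Call:
apply_moves:
  increments: [-0.0007, 0.0003, 0.04, 0, 0, 0, -0.0007, 0.0003, 0.07, 0, 0, 0, -0.0007, 0.0003, 0.09, 0, 0, 0, -0.0007, 0.0003, 0.1, 0, 0, 0, -0.0007, 0.0003, 0.1051, 0, 0, 0, -0.0007, 0.0003, 0.1051, 0, 0, 0]

```text
time_s: 26.58
tool_pos: [0.5359, 0.0817, 0.0265]
ee_rot: [[-0.071, 0.997, 0.0], [0.997, 0.071, 0.0], [0.0, 0.0, -1.0]]
wrist_force: [0.3, 0.1, -1.4]
width: 0.0351
```

Call:
apply_moves:
  increments: [0, 0, 0, 0, 0, 0, 0, 0, 0, 0, 0, 0, 0, 0, 0, 0, 0, 0, 0, 0, -0.06, 0, 0, 0, 0, 0, -0.12, 0, 0, 0, 0, 0, -0.12, 0, 0, 0, 0, 0, -0.12, 0, 0, 0]
  grip: 40

```text
time_s: 27.45
tool_pos: [0.5357, 0.0814, 0.0979]
ee_rot: [[-0.071, 0.997, -0.0], [0.997, 0.071, -0.0], [-0.0, -0.0, -1.0]]
wrist_force: [0.5, 0.1, -0.2]
width: 0.0722
```

```bash
python3 go.py '.58 .1 .1 93.8;.655 .1351 .08 93.8;.655 .1351 .0055 93.8'; python3 -c "
from h import *
snap('12');board('12',.535,.082,.05,.05);board('12',.655,.135,.03,.055)"
```

```text
t 27.45 pos [0.5357 0.0814 0.0979] yaw 94.09 w 0.0722 F [ 0.5  0.1 -0.2] q [  7.  52. -37. 100.  44.  44.  41.]
call:
   0.0257, 0.0758, -0.0035, -0.0001, 0.0000, 0.0008  rows>=0.8
   0.0751, 0.2047, 0.0298, -0.0001, 0.0000, 0.0008  rows>=2.1
   0.0751, 0.2047, 0.1540, -0.0001, 0.0000, 0.0008  rows>=2.6
12 scene [533.2  83.9] [76.5 38.8] 3.2 690
12 scene [652.9 137.4] [84.4 55.7] 3.7 927
```

Call:
apply_moves:
  increments: [0.0257, 0.0758, -0.0035, 0, 0, 0, 0.0751, 0.2047, 0.0, 0, 0, 0.0008, 0.0751, 0.2047, 0.0298, 0, 0, 0.0008, 0.0751, 0.2047, 0.0298, 0, 0, 0.0008, 0.0751, 0.2047, 0.09, 0, 0, 0.0008, 0.0751, 0.2047, 0.14, 0, 0, 0.0008, 0.0751, 0.2047, 0.153, 0, 0, 0.0008, 0.0751, 0.2047, 0.153, 0, 0, 0.0008]

```text
time_s: 28.55
tool_pos: [0.655, 0.1353, 0.007]
ee_rot: [[-0.066, 0.998, -0.0], [0.998, 0.066, 0.0], [0.0, -0.0, -1.0]]
wrist_force: [-0.1, -0.1, -0.4]
width: 0.0723
```

Call:
apply_moves:
  increments: [0, 0, 0, 0, 0, 0, 0, 0, 0, 0, 0, 0, 0, 0, 0, 0, 0, 0, 0, 0, 0, 0, 0, 0, 0, 0, 0, 0, 0, 0]
  grip: 255
  grip_force: 40

```text
time_s: 29.18
tool_pos: [0.6556, 0.1354, 0.008]
ee_rot: [[-0.066, 0.998, 0.001], [0.998, 0.066, 0.0], [0.0, 0.002, -1.0]]
wrist_force: [-2.4, -1.1, 7.2]
width: 0.0528
```

```bash
sed -i 's/+.5-\[u0/-[u0/' ov.py; python3 go.py; python3 -c "
from ov import *
A=panel('top','0','w',220,165,190,440,6);B=panel('top','0','n',265,172,190,440,6);C=panel('scene','12','w',202,262,420,440,4.6)
cv2.imwrite('pics/ov2.png',np.hstack([A,B,C]))"
```

```text
t 29.18 pos [0.6556 0.1354 0.008 ] yaw 93.8 w 0.0528 F [-2.4 -1.1  7.2] q [ -0.  68. -36.  72.  43.  53.  49.]
```

View pics/ov2.png

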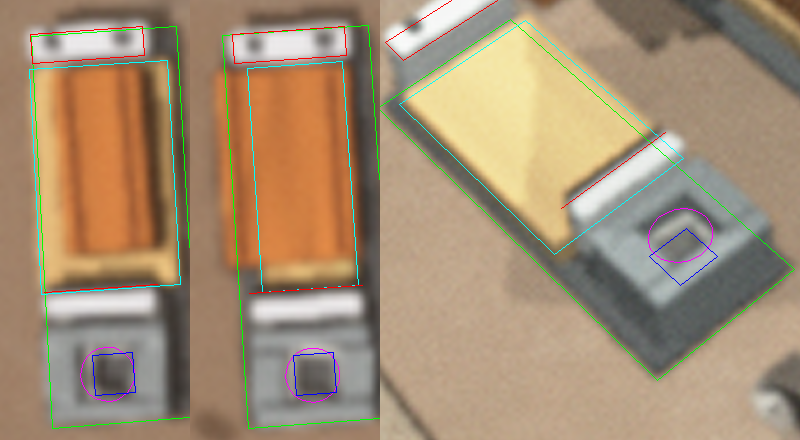

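```bash
python3 go.py '.6556 .1354 .095 93.8;.5535 .198 .095 93.8'
```

```text
t 29.18 pos [0.6556 0.1354 0.008 ] yaw 93.8 w 0.0528 F [-2.4 -1.1  7.2] q [ -0.  68. -36.  72.  43.  53.  49.]
call:
   -0.0000, 0.0002, -0.1449, 0.0002, -0.0000, 0.0000  rows>=1.4
   0.1153, -0.1627, -0.1451, 0.0002, -0.0000, 0.0000  rows>=2.4
```

Call:
apply_moves:
  increments: [0, 0, -0.07, 0, 0, 0, 0, 0, -0.145, 0, 0, 0, 0, 0, -0.145, 0, 0, 0, 0.1153, -0.1627, -0.145, 0, 0, 0, 0.1153, -0.1627, -0.145, 0, 0, 0, 0.1153, -0.1627, -0.145, 0, 0, 0, 0.1153, -0.1627, -0.145, 0, 0, 0, 0.1153, -0.1627, -0.145, 0, 0, 0]

```text
time_s: 30.18
tool_pos: [0.5537, 0.1972, 0.0933]
ee_rot: [[-0.065, 0.998, 0.0], [0.998, 0.065, -0.0], [-0.0, 0.0, -1.0]]
wrist_force: [0.0, -0.2, -2.0]
width: 0.0529
```

```bash
python3 go.py '.5535 .198 .029 93.8'
```

```text
t 30.18 pos [0.5537 0.1972 0.0933] yaw 93.73 w 0.0529 F [ 0.  -0.2 -2. ] q [ -5.  56. -37.  90.  41.  49.  36.]
call:
   0.0013, -0.0003, 0.1072, 0.0000, 0.0000, -0.0002  rows>=1.0
```

Call:
apply_moves:
  increments: [0.001, -0.0003, 0.04, 0, 0, 0, 0.001, -0.0003, 0.07, 0, 0, 0, 0.001, -0.0003, 0.09, 0, 0, 0, 0.001, -0.0003, 0.1, 0, 0, 0, 0.001, -0.0003, 0.1065, 0, 0, 0, 0.001, -0.0003, 0.1065, 0, 0, 0]

```text
time_s: 30.92
tool_pos: [0.553, 0.1985, 0.0298]
ee_rot: [[-0.066, 0.998, 0.0], [0.998, 0.066, 0.0], [0.0, 0.0, -1.0]]
wrist_force: [1.2, -0.3, -0.8]
width: 0.0531
```

Call:
apply_moves:
  increments: [0, 0, 0, 0, 0, 0, 0, 0, 0, 0, 0, 0, 0, 0, 0, 0, 0, 0, 0, 0, -0.06, 0, 0, 0, 0, 0, -0.13, 0, 0, 0, 0, 0, -0.23, 0, 0, 0, 0, 0, -0.23, 0, 0, 0]
  grip: 50

```text
time_s: 31.8
tool_pos: [0.5541, 0.1993, 0.1716]
ee_rot: [[-0.066, 0.998, 0.005], [0.998, 0.066, 0.003], [0.002, 0.005, -1.0]]
wrist_force: [0.4, 0.9, -0.9]
width: 0.0687
```

```bash
python3 go.py; python3 -c "
from h import *
snap('13');board('13',.5527,.198,.05,.05);board('13',.535,.082,.05,.05)
# key bar & stand
for n in('top','scene'):
  f,m=load('0')[n];C=cloud(f['p'],f['d'],m);g=f['p'].max(-1)
  s=(abs(C[...,0]-.45)<.07)&(abs(C[...,1]+.01)<.08)&(C[...,2]>.105)&(C[...,2]<.16)
  for z in (.128,.12):
    vv,uu=np.nonzero(s);P=plane(m,np.c_[uu,vv],z);print(n,'bar',z,[np.round(q,1) for q in cv2.minAreaRect((P[:,:2]*1000).astype('f'))],len(P),np.round(np.percentile(C[s][:,2],[5,50,95]),3), np.round(P.mean(0)[:2]*1000,1))
  h=cv2.cvtColor(f['p'],cv2.COLOR_RGB2HSV)
  s=(abs(C[...,0]-.447)<.045)&(abs(C[...,1]+.005)<.045)&(abs(C[...,2]-.04)<.005)
  vv,uu=np.nonzero(s);P=plane(m,np.c_[uu,vv],.04);print(n,'stand',[np.round(q,1) for q in cv2.minAreaRect((P[:,:2]*1000).astype('f'))],len(P))
"
```

```text
t 31.8 pos [0.5541 0.1993 0.1716] yaw 93.79 w 0.0687 F [ 0.4  0.9 -0.9] q [ -4.  50. -41.  86.  36.  58.  40.]
13 scene [551.  200.1] [83.8 56. ] 4.0 1288
13 scene [533.7  84.4] [77.3 38.9] 4.9 688
top bar 0.128 [array([450.1, -10. ]), array([79.5, 16.2]), np.float64(79.9)] 231 [0.13  0.137 0.14 ] [449.8 -10. ]
top bar 0.12 [array([449.7, -10. ]), array([80.3, 16.4]), np.float64(79.9)] 231 [0.13  0.137 0.14 ] [449.4 -10. ]
top stand [array([449.7, -10. ]), array([59.7, 60. ]), np.float64(78.0)] 439
scene bar 0.128 [array([446.2,  -8.5]), array([86.6, 38.9]), np.float64(77.9)] 563 [0.116 0.135 0.139] [451.8  -7.2]
scene bar 0.12 [array([452. , -15.1]), array([87.9, 39.5]), np.float64(77.9)] 563 [0.116 0.135 0.139] [457.7 -13.8]
scene stand [array([450.5,  -6.2]), array([62.9, 64.8]), np.float64(78.2)] 855
```

```bash
python3 go.py '.5 .09 .18 40;.4508 -.0075 .175 -11'
```

```text
t 31.9 pos [0.553  0.1983 0.1679] yaw 93.8 w 0.0685 F [-0.1  0.2 -0.8] q [ -4.  50. -40.  86.  36.  57.  40.]
call:
   -0.1743, -0.1001, -0.0203, 0.0001, -0.0000, 0.1495  rows>=5.0
   -0.3310, -0.1927, -0.0120, 0.0001, -0.0001, 0.2911  rows>=9.8
```

Call:
apply_moves:
  increments: [-0.1743, -0.1001, -0.0203, 0, 0, 0.1495, -0.1743, -0.1001, -0.0203, 0, 0, 0.1495, -0.1743, -0.1001, -0.0203, 0, 0, 0.1495, -0.1743, -0.1001, -0.0203, 0, 0, 0.1495, -0.331, -0.1927, -0.012, 0, 0, 0.2911, -0.331, -0.1927, -0.012, 0, 0, 0.2911, -0.331, -0.1927, -0.012, 0, 0, 0.2911, -0.331, -0.1927, -0.012, 0, 0, 0.2911]
  grip: 140

```text
time_s: 32.9
tool_pos: [0.4502, -0.008, 0.1741]
ee_rot: [[0.992, 0.13, -0.001], [0.13, -0.992, -0.0], [-0.001, -0.0, -1.0]]
wrist_force: [0.1, -0.3, -0.4]
width: 0.0383
```

```bash
python3 go.py '.4508 -.0075 .175 -11' '.4508 -.0075 .1065 -11'
```

```text
t 32.9 pos [ 0.4502 -0.008   0.1741] yaw 7.46 w 0.0383 F [ 0.1 -0.3 -0.4] q [  7.  36. -17. 114.  19.  33. -16.]
call:
   0.0010, -0.0007, -0.0015, 0.0000, 0.0002, 0.0513  rows>=1.7
call:
   0.0000, 0.0000, 0.1142, 0.0000, 0.0000, 0.0000  rows>=1.1
```

Call:
apply_moves:
  increments: [0.001, -0.0007, 0, 0, 0, 0.0513, 0.001, -0.0007, 0, 0, 0, 0.0513, 0.001, -0.0007, 0, 0, 0, 0.0513, 0.001, -0.0007, 0.04, 0, 0, 0.0513, 0.001, -0.0007, 0.08, 0, 0, 0.0513, 0.001, -0.0007, 0.1127, 0, 0, 0.0513, 0.001, -0.0007, 0.1127, 0, 0, 0.0513, 0.001, -0.0007, 0.1127, 0, 0, 0.0513]

```text
time_s: 33.9
tool_pos: [0.4514, -0.0069, 0.1077]
ee_rot: [[0.983, -0.183, 0.0], [-0.183, -0.983, 0.0], [0.0, -0.0, -1.0]]
wrist_force: [0.7, -0.1, 0.9]
width: 0.0383
```

```bash
python3 go.py '.4508 -.0075 .1065 -11'; python3 -c "
from h import *
snap('14');f,m=load('14')['scene'];cv2.imwrite('pics/c14.png',cv2.resize(f['p'][175:295,310:430,::-1],None,fx=5,fy=5,interpolation=2))"
```

```text
t 33.9 pos [ 0.4514 -0.0069  0.1077] yaw -10.52 w 0.0383 F [ 0.7 -0.1  0.9] q [  2.  43.  -8. 118.  16.  20. -30.]
call:
   -0.0007, 0.0012, 0.0019, -0.0000, -0.0000, 0.0013  rows>=0.0
```

View pics/c14.png

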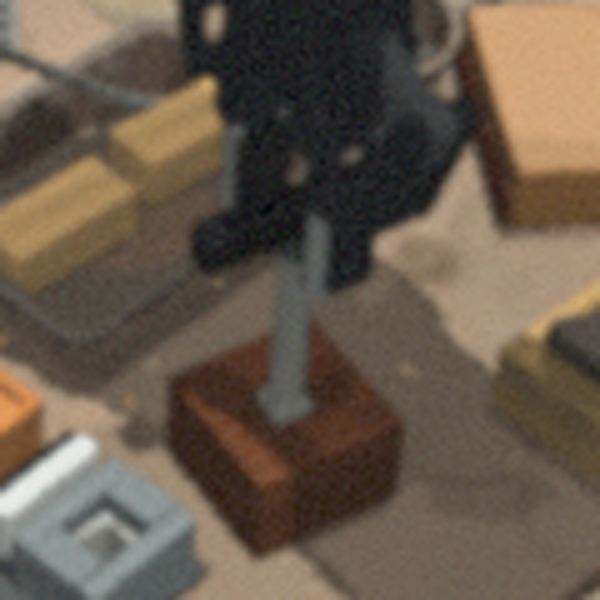

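Call:
apply_moves:
  increments: [-0.0007, 0.001, 0.0019, 0, 0, 0.0013, -0.0007, 0.001, 0.0019, 0, 0, 0.0013, -0.0007, 0.001, 0.0019, 0, 0, 0.0013, -0.0007, 0.001, 0.0019, 0, 0, 0.0013, -0.0007, 0.001, 0.0019, 0, 0, 0.0013, -0.0007, 0.001, 0.0019, 0, 0, 0.0013]
  grip: 255
  grip_force: 60

```text
time_s: 34.75
tool_pos: [0.451, -0.0075, 0.1064]
ee_rot: [[0.981, -0.192, 0.001], [-0.192, -0.981, -0.0], [0.001, -0.0, -1.0]]
wrist_force: [-0.1, 0.0, 5.2]
width: 0.0119
```

```bash
python3 go.py '.451 -.0075 .151 -11'; python3 -c "
from workcell import r
print(r.get_obs()['ft_torque'])"
```

```text
t 34.75 pos [ 0.451  -0.0075  0.1064] yaw -11.06 w 0.0119 F [-0.1  0.   5.2] q [  1.  43.  -8. 118.  16.  20. -31.]
call:
   0.0001, 0.0000, -0.0743, -0.0000, -0.0001, -0.0002  rows>=0.7
[-0.07482722  0.01822924 -0.0407178 ]
```

Call:
apply_moves:
  increments: [0, 0, -0.02, 0, 0, 0, 0, 0, -0.05, 0, 0, 0, 0, 0, -0.09, 0, 0, 0, 0, 0, -0.09, 0, 0, 0]

```text
time_s: 35.25
tool_pos: [0.4513, -0.0075, 0.1617]
ee_rot: [[0.981, -0.192, 0.003], [-0.192, -0.981, 0.0], [0.003, -0.001, -1.0]]
wrist_force: [-0.6, -0.1, -2.5]
width: 0.0124
```

```bash
python3 go.py '.4532 .0761 .16 4.1' '.4532 .0761 .1415 4.1'
```

```text
t 35.25 pos [ 0.4513 -0.0075  0.1617] yaw -11.08 w 0.0124 F [-0.6 -0.1 -2.5] q [  4.  37. -11. 115.  14.  29. -29.]
call:
   -0.0237, -0.1373, 0.0029, -0.0001, -0.0004, -0.0422  rows>=1.4
call:
   0.0000, 0.0000, 0.0308, 0.0000, 0.0000, 0.0000  rows>=0.3
```

Call:
apply_moves:
  increments: [-0.0237, -0.1373, 0, 0, 0, -0.0422, -0.0237, -0.1373, 0, 0, 0, -0.0422, -0.0237, -0.1373, 0, 0, 0, -0.0422, -0.0237, -0.1373, 0.015, 0, 0, -0.0422, -0.0237, -0.1373, 0.033, 0, 0, -0.0422, -0.0237, -0.1373, 0.033, 0, 0, -0.0422, -0.0237, -0.1373, 0.033, 0, 0, -0.0422]

```text
time_s: 36.12
tool_pos: [0.4526, 0.076, 0.1402]
ee_rot: [[0.997, 0.071, -0.0], [0.071, -0.997, 0.0], [-0.0, -0.0, -1.0]]
wrist_force: [-1.3, -0.5, -0.8]
width: 0.0121
```

```bash
python3 go.py '.4532 .0761 .1415 4.1'; cat > kv.py <<'E'
import sys
from ov import *
from workcell import r
tag,c,out=sys.argv[1:4]
o=r.get_obs();p=np.array(o['tool_pos']);R=np.array(o['ee_rot']);print(np.round(p,4))
snap(tag);f,m=load(tag)['scene'];s=5
tip=p+[0,0,-.0964]
q=px(m,tip+BIAS['scene']);u0,v0=q-[60,55]
im=cv2.warpAffine(f['p'][:,:,::-1].copy(),np.float32([[s,0,-u0*s],[0,s,-v0*s]]),(600,550),flags=cv2.INTER_CUBIC)
D=lambda P,col:cv2.polylines(im,[((px(m,np.array(P)+BIAS['scene'])-[u0,v0])*s).astype('int32')],False,col,1)
for P,col in model(c)[2:]:D(P,col)
Rx=R[:,0];Ry=R[:,1]
sq=lambda h,z:[tip+[0,0,z]+a*h*Rx+b*h*Ry for a,b in((-1,-1),(-1,1),(1,1),(1,-1),(-1,-1))]
D(sq(.0045,0),(0,255,0));D(sq(.007,.006),(0,255,255));D(sq(.007,.032),(0,255,255));D([tip+[0,0,.032],tip+[0,0,.1]],(0,255,255))
cv2.imwrite(out,im)
E
python3 kv.py 15 n pics/k15.png
```

```text
t 36.12 pos [0.4526 0.076  0.1402] yaw 4.1 w 0.0121 F [-1.3 -0.5 -0.8] q [ -6.  40. -13. 114.  18.  28. -28.]
call:
   0.0010, -0.0001, -0.0022, -0.0000, 0.0000, -0.0000  rows>=0.0
[0.4526 0.076  0.1402]
```

View pics/k15.png

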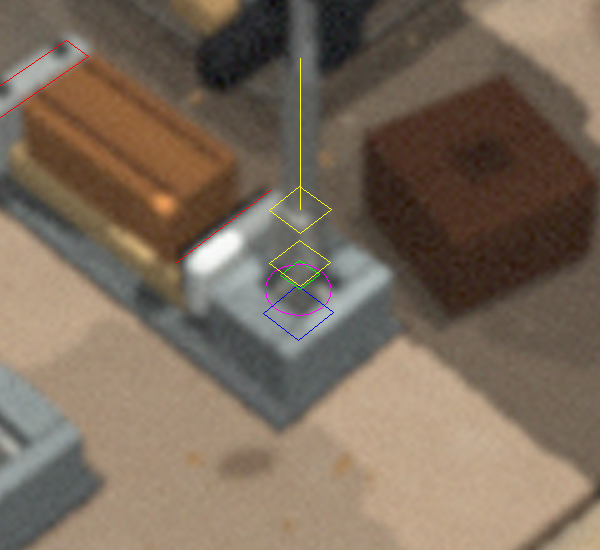

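Call:
apply_moves:
  increments: [0.001, 0, 0.01, 0, 0, 0, 0.001, 0, 0.02, 0, 0, 0, 0.001, 0, 0.0295, 0, 0, 0, 0.001, 0, 0.0295, 0, 0, 0]

```text
time_s: 36.72
tool_pos: [0.453, 0.0762, 0.1221]
ee_rot: [[0.997, 0.072, -0.001], [0.072, -0.997, -0.0], [-0.001, 0.0, -1.0]]
wrist_force: [0.8, -0.3, -1.2]
width: 0.0121
```

Call:
apply_moves:
  increments: [0, 0, 0.004, 0, 0, 0, 0, 0, 0.008, 0, 0, 0, 0, 0, 0.008, 0, 0, 0]

```text
time_s: 37.1
tool_pos: [0.4532, 0.0762, 0.1176]
ee_rot: [[0.997, 0.072, -0.0], [0.072, -0.997, 0.0], [-0.0, -0.0, -1.0]]
wrist_force: [-1.2, 0.6, -1.1]
width: 0.0121
```

Call:
apply_moves:
  increments: [0, 0, 0.004, 0, 0, 0, 0, 0, 0.008, 0, 0, 0, 0, 0, 0.008, 0, 0, 0]

```text
time_s: 37.48
tool_pos: [0.4531, 0.0762, 0.1128]
ee_rot: [[0.997, 0.072, -0.0], [0.072, -0.997, 0.0], [-0.0, -0.0, -1.0]]
wrist_force: [0.3, -0.3, -1.6]
width: 0.012
```

Call:
apply_moves:
  increments: [0, 0, 0.004, 0, 0, 0, 0, 0, 0.007, 0, 0, 0, 0, 0, 0.007, 0, 0, 0]

```text
time_s: 37.85
tool_pos: [0.4532, 0.0762, 0.1087]
ee_rot: [[0.997, 0.072, -0.0], [0.072, -0.997, 0.0], [-0.0, -0.0, -1.0]]
wrist_force: [0.3, 0.1, -0.9]
width: 0.012
```

Call:
apply_moves:
  increments: [0, 0, 0.003, 0, 0, 0, 0, 0, 0.0055, 0, 0, 0, 0, 0, 0.0055, 0, 0, 0]
  grip_force: 100

```text
time_s: 38.22
tool_pos: [0.4531, 0.0762, 0.1053]
ee_rot: [[0.997, 0.072, -0.0], [0.072, -0.997, 0.0], [-0.0, -0.0, -1.0]]
wrist_force: [0.5, -0.1, -1.3]
width: 0.0114
```

Call:
apply_moves:
  increments: [0, 0, 0, 0, 0, 0.014, 0, 0, 0, 0, 0, 0.028, 0, 0, 0, 0, 0, 0.042, 0, 0, 0, 0, 0, 0.056, 0, 0, 0, 0, 0, 0.07, 0, 0, 0, 0, 0, 0.084, 0, 0, 0, 0, 0, 0.084]

```text
time_s: 39.1
tool_pos: [0.4532, 0.0762, 0.1055]
ee_rot: [[0.898, -0.44, 0.0], [-0.44, -0.898, -0.0], [0.0, 0.0, -1.0]]
wrist_force: [1.1, -1.4, -1.4]
width: 0.0113
```

```bash
cat > tq.py <<'E'
from workcell import r
import numpy as np
o=r.get_obs();R=o['ee_rot'];p=o['tool_pos']
print('t',round(o['time_s'],2),'pos',np.round(p,4),'yaw',round(np.degrees(np.arctan2(R[1][0],R[0][0])),2),'F',np.round(o['wrist_force'],1),'T',np.round(o['ft_torque'],3),'q',np.round(o['qpos']))
E
python3 tq.py
```

```text
t 39.1 pos [0.4532 0.0762 0.1055] yaw -26.08 F [ 1.1 -1.4 -1.4] T [-0.295 -0.148  0.053] q [-11.  43.  -4. 116.   7.  20. -47.]
```

Call:
apply_moves:
  increments: [0, 0, 0, 0, 0, 0.014, 0, 0, 0, 0, 0, 0.028, 0, 0, 0, 0, 0, 0.042, 0, 0, 0, 0, 0, 0.056, 0, 0, 0, 0, 0, 0.07, 0, 0, 0, 0, 0, 0.084, 0, 0, 0, 0, 0, 0.084]

```text
time_s: 39.98
tool_pos: [0.4533, 0.0762, 0.1055]
ee_rot: [[0.556, -0.831, 0.0], [-0.831, -0.556, -0.0], [0.0, -0.0, -1.0]]
wrist_force: [1.3, -2.0, -2.0]
width: 0.0115
```

```bash
python3 tq.py
```

```text
t 39.98 pos [0.4533 0.0762 0.1055] yaw -56.22 F [ 1.3 -2.  -2. ] T [-0.471 -0.28   0.144] q [-15.  44.   3. 116.  -6.  20. -64.]
```

Call:
apply_moves:
  increments: [0, 0, 0, 0, 0, 0.008, 0, 0, 0, 0, 0, 0.016, 0, 0, 0, 0, 0, 0.016]

```text
time_s: 40.35
tool_pos: [0.4533, 0.0762, 0.1055]
ee_rot: [[0.467, -0.884, 0.0], [-0.884, -0.467, 0.0], [0.0, -0.0, -1.0]]
wrist_force: [0.8, -2.5, -0.0]
width: 0.0114
```

```bash
python3 tq.py
```

```text
t 40.35 pos [0.4533 0.0762 0.1055] yaw -62.15 F [ 0.8 -2.5 -0. ] T [-0.622 -0.402  0.14 ] q [-16.  44.   4. 116.  -8.  20. -67.]
```

Call:
apply_moves:
  increments: [0, 0, 0, 0, 0, 0.008, 0, 0, 0, 0, 0, 0.008]

```text
time_s: 40.6
tool_pos: [0.4532, 0.0762, 0.1055]
ee_rot: [[0.422, -0.907, 0.0], [-0.907, -0.422, 0.0], [0.0, -0.0, -1.0]]
wrist_force: [0.8, -2.4, -0.4]
width: 0.0114
```

```bash
python3 tq.py
```

```text
t 40.6 pos [0.4532 0.0762 0.1055] yaw -65.06 F [ 0.8 -2.4 -0.4] T [-0.615 -0.403  0.142] q [-16.  44.   5. 116.  -9.  20. -69.]
```

Call:
apply_moves:
  increments: [0, 0, 0, 0, 0, 0.008, 0, 0, 0, 0, 0, 0.008]

```text
time_s: 40.85
tool_pos: [0.4533, 0.0763, 0.1055]
ee_rot: [[0.376, -0.927, 0.0], [-0.927, -0.376, 0.0], [-0.0, -0.0, -1.0]]
wrist_force: [1.7, -2.2, -0.7]
width: 0.0115
```

```bash
python3 tq.py; python3 -c "
from h import *
snap('16')
f,m=load('16')['scene'];C=cloud(f['p'],f['d'],m);h=cv2.cvtColor(f['p'],cv2.COLOR_RGB2HSV)
for t in('12','16'):
  f,m=load(t)['scene'];C=cloud(f['p'],f['d'],m);h=cv2.cvtColor(f['p'],cv2.COLOR_RGB2HSV)
  s=(C[...,0]>.46)&(C[...,0]<.52)&(abs(C[...,1]-.08)<.035)&(abs(C[...,2]-.04)<.004)&(h[...,1]<60)&(h[...,2]>140)
  vv,uu=np.nonzero(s);P=plane(m,np.c_[uu,vv],.04);print(t,np.round(P.mean(0)*1000,1),np.round(np.percentile(P[:,0],[5,95]),4),len(P)); board(t,.535,.082,.05,.05)
"
```

```text
t 40.85 pos [0.4533 0.0763 0.1055] yaw -67.94 F [ 1.7 -2.2 -0.7] T [-0.616 -0.398  0.149] q [-16.  44.   5. 116. -11.  20. -71.]
12 [474.2  78.5  40. ] [0.4607 0.4854] 239
12 scene [533.2  83.9] [76.5 38.8] 3.2 690
16 [496.   79.3  40. ] [0.492  0.5003] 96
16 scene [540.6  84.7] [77.  39.6] 3.2 672
```

Call:
apply_moves:
  increments: [0, 0, 0, 0, 0, 0.007, 0, 0, 0, 0, 0, 0.014, 0, 0, 0, 0, 0, 0.014]

```text
time_s: 41.32
tool_pos: [0.4532, 0.0763, 0.1055]
ee_rot: [[0.293, -0.956, 0.0], [-0.956, -0.293, 0.0], [-0.0, -0.0, -1.0]]
wrist_force: [1.3, -1.3, 0.5]
width: 0.011
```

```bash
python3 tq.py
```

```text
t 41.33 pos [0.4532 0.0763 0.1055] yaw -72.97 F [ 1.3 -1.3  0.5] T [-0.672 -0.394  0.145] q [-17.  44.   6. 116. -13.  20. -74.]
```

Call:
apply_moves:
  increments: [0, 0, 0, 0, 0, 0.006, 0, 0, 0, 0, 0, 0.006]

```text
time_s: 41.58
tool_pos: [0.4532, 0.0762, 0.1055]
ee_rot: [[0.257, -0.966, -0.0], [-0.966, -0.257, 0.0], [-0.0, 0.0, -1.0]]
wrist_force: [1.4, -2.2, 0.1]
width: 0.0116
```

```bash
python3 tq.py
```

```text
t 41.58 pos [0.4532 0.0762 0.1055] yaw -75.13 F [ 1.4 -2.2  0.1] T [-0.701 -0.491  0.169] q [-17.  44.   7. 116. -14.  20. -75.]
```

Call:
apply_moves:
  increments: [0, 0, 0, 0, 0, 0.005, 0, 0, 0, 0, 0, 0.005]

```text
time_s: 41.82
tool_pos: [0.4532, 0.0762, 0.1055]
ee_rot: [[0.226, -0.974, -0.0], [-0.974, -0.226, 0.0], [-0.0, 0.0, -1.0]]
wrist_force: [1.5, -2.1, 0.7]
width: 0.0115
```

```bash
python3 tq.py
```

```text
t 41.83 pos [0.4532 0.0762 0.1055] yaw -76.92 F [ 1.5 -2.1  0.7] T [-0.704 -0.425  0.22 ] q [-18.  44.   7. 116. -14.  20. -76.]
```

Call:
apply_moves:
  increments: [0, 0, 0, 0, 0, 0.005, 0, 0, 0, 0, 0, 0.005]

```text
time_s: 42.08
tool_pos: [0.4532, 0.0762, 0.1055]
ee_rot: [[0.196, -0.981, -0.0], [-0.981, -0.196, 0.0], [-0.0, 0.0, -1.0]]
wrist_force: [1.2, -2.1, 0.4]
width: 0.0113
```

```bash
python3 tq.py
```

```text
t 42.08 pos [0.4532 0.0762 0.1055] yaw -78.72 F [ 1.2 -2.1  0.4] T [-0.696 -0.482  0.241] q [-18.  44.   8. 116. -15.  20. -77.]
```

Call:
apply_moves:
  increments: [0, 0, 0, 0, 0, 0.004, 0, 0, 0, 0, 0, 0.004]

```text
time_s: 42.32
tool_pos: [0.4532, 0.0762, 0.1055]
ee_rot: [[0.171, -0.985, 0.0], [-0.985, -0.171, 0.0], [-0.0, -0.0, -1.0]]
wrist_force: [1.0, -2.1, -0.3]
width: 0.0114
```

```bash
python3 tq.py
```

```text
t 42.33 pos [0.4532 0.0762 0.1055] yaw -80.14 F [ 1.  -2.1 -0.3] T [-0.712 -0.454  0.257] q [-18.  44.   8. 116. -16.  20. -78.]
```

Call:
apply_moves:
  increments: [0, 0, 0, 0, 0, 0.004, 0, 0, 0, 0, 0, 0.004, 0, 0, 0, 0, 0, 0.004]

```text
time_s: 42.7
tool_pos: [0.4532, 0.0763, 0.1055]
ee_rot: [[0.147, -0.989, 0.0], [-0.989, -0.147, 0.0], [-0.0, -0.0, -1.0]]
wrist_force: [1.1, -1.9, -1.2]
width: 0.0112
```

```bash
python3 tq.py
```

```text
t 42.7 pos [0.4532 0.0763 0.1055] yaw -81.54 F [ 1.1 -1.9 -1.2] T [-0.723 -0.475  0.294] q [-18.  44.   8. 117. -16.  21. -78.]
```

Call:
apply_moves:
  increments: [0, 0, 0, 0, 0, 0.003, 0, 0, 0, 0, 0, 0.003, 0, 0, 0, 0, 0, 0.003]

```text
time_s: 43.08
tool_pos: [0.4532, 0.0762, 0.1055]
ee_rot: [[0.128, -0.992, -0.0], [-0.992, -0.128, 0.0], [-0.0, 0.0, -1.0]]
wrist_force: [2.0, -3.6, -0.0]
width: 0.0118
```

```bash
python3 tq.py
```

```text
t 43.08 pos [0.4532 0.0762 0.1055] yaw -82.63 F [ 2.  -3.6 -0. ] T [-0.743 -0.488  0.359] q [-18.  44.   8. 117. -17.  21. -79.]
```

Call:
apply_moves:
  increments: [0, 0, 0, 0, 0, -0.011, 0, 0, 0, 0, 0, -0.022, 0, 0, 0, 0, 0, -0.032, 0, 0, 0, 0, 0, -0.032]

```text
time_s: 43.58
tool_pos: [0.4531, 0.0762, 0.1055]
ee_rot: [[0.324, -0.946, -0.0], [-0.946, -0.324, 0.0], [-0.0, 0.0, -1.0]]
wrist_force: [2.0, -1.6, -2.1]
width: 0.0113
```

```bash
python3 tq.py; python3 go.py '.4532 .0762 .165 -71'
```

```text
t 43.58 pos [0.4531 0.0762 0.1055] yaw -71.11 F [ 2.  -1.6 -2.1] T [-0.532 -0.508 -0.004] q [-17.  44.   6. 116. -12.  20. -72.]
t 43.58 pos [0.4531 0.0762 0.1055] yaw -71.11 w 0.0113 F [ 2.  -1.6 -2.1] q [-17.  44.   6. 116. -12.  20. -72.]
call:
   0.0001, -0.0000, -0.0992, 0.0000, 0.0001, -0.0003  rows>=1.0
```

Call:
apply_moves:
  increments: [0, 0, -0.015, 0, 0, 0, 0, 0, -0.03, 0, 0, 0, 0, 0, -0.05, 0, 0, 0, 0, 0, -0.08, 0, 0, 0, 0, 0, -0.0992, 0, 0, 0, 0, 0, -0.0992, 0, 0, 0]

```text
time_s: 44.32
tool_pos: [0.4534, 0.0764, 0.1657]
ee_rot: [[0.324, -0.946, 0.001], [-0.946, -0.324, 0.0], [-0.0, -0.001, -1.0]]
wrist_force: [0.0, -0.4, -1.1]
width: 0.0118
```

```bash
python3 tq.py; python3 go.py '.4709 .1924 .165 3.8'
```

```text
t 44.33 pos [0.4534 0.0764 0.1657] yaw -71.11 F [ 0.  -0.4 -1.1] T [0.026 0.009 0.033] q [-19.  37.   9. 113. -11.  30. -74.]
t 44.33 pos [0.4534 0.0764 0.1657] yaw -71.11 w 0.0118 F [ 0.  -0.4 -1.1] q [-19.  37.   9. 113. -11.  30. -74.]
call:
   -0.1735, -0.0902, 0.0013, -0.0002, -0.0001, -0.2081  rows>=7.0
```

Call:
apply_moves:
  increments: [-0.1735, -0.0902, 0, 0, 0, -0.2081, -0.1735, -0.0902, 0, 0, 0, -0.2081, -0.1735, -0.0902, 0, 0, 0, -0.2081, -0.1735, -0.0902, 0, 0, 0, -0.2081, -0.1735, -0.0902, 0, 0, 0, -0.2081, -0.1735, -0.0902, 0, 0, 0, -0.2081, -0.1735, -0.0902, 0, 0, 0, -0.2081, -0.1735, -0.0902, 0, 0, 0, -0.2081]

```text
time_s: 45.32
tool_pos: [0.4705, 0.192, 0.1645]
ee_rot: [[0.998, 0.065, -0.001], [0.065, -0.998, 0.0], [-0.001, -0.0, -1.0]]
wrist_force: [-0.2, -0.6, -2.0]
width: 0.011
```

```bash
python3 go.py '.4711 .1921 .141 3.8'; python3 -c "
from h import *
snap('17')
for t in('12','17'):
  f,m=load(t)['scene'];C=cloud(f['p'],f['d'],m);h=cv2.cvtColor(f['p'],cv2.COLOR_RGB2HSV)
  s=(C[...,0]>.46)&(C[...,0]<.52)&(abs(C[...,1]-.08)<.035)&(abs(C[...,2]-.04)<.004)&(h[...,1]<60)&(h[...,2]>150)
  vv,uu=np.nonzero(s);P=plane(m,np.c_[uu,vv],.04);print(t,np.round(P.mean(0)*1000,1),np.round(np.percentile(P[:,0],[5,95]),4),len(P)); board(t,.535,.082,.05,.05)
"
```

```text
t 45.33 pos [0.4705 0.192  0.1645] yaw 3.73 w 0.011 F [-0.2 -0.6 -2. ] q [-20.  40. -11. 103.  12.  37. -34.]
call:
   0.0010, -0.0001, 0.0391, -0.0001, 0.0002, -0.0002  rows>=0.4
12 [475.3  77.9  40. ] [0.4618 0.4854] 202
12 scene [533.2  83.9] [76.5 38.8] 3.2 690
17 [497.7  80.7  40. ] [0.4955 0.4999] 40
17 scene [540.3  84.8] [76.4 39.8] 3.2 669
```

Call:
apply_moves:
  increments: [0.001, 0, 0.015, 0, 0, 0, 0.001, 0, 0.035, 0, 0, 0, 0.001, 0, 0.05, 0, 0, 0, 0.001, 0, 0.06, 0, 0, 0, 0.001, 0, 0.07, 0, 0, 0, 0.001, 0, 0.07, 0, 0, 0]

```text
time_s: 46.18
tool_pos: [0.4712, 0.1923, 0.1227]
ee_rot: [[0.998, 0.066, -0.0], [0.066, -0.998, -0.0], [-0.0, 0.0, -1.0]]
wrist_force: [0.0, 0.5, -1.3]
width: 0.0115
```

Call:
apply_moves:
  increments: [0, 0, 0.004, 0, 0, 0, 0, 0, 0.008, 0, 0, 0, 0, 0, 0.008, 0, 0, 0]

```text
time_s: 46.55
tool_pos: [0.4713, 0.1923, 0.1181]
ee_rot: [[0.998, 0.066, -0.0], [0.066, -0.998, 0.0], [-0.0, -0.0, -1.0]]
wrist_force: [0.4, 1.1, -0.5]
width: 0.0118
```

```bash
python3 tq.py
```

```text
t 46.55 pos [0.4713 0.1923 0.1181] yaw 3.8 F [ 0.4  1.1 -0.5] T [ 0.018  0.017 -0.09 ] q [-21.  45. -10. 106.  13.  30. -35.]
```

Call:
apply_moves:
  increments: [0, 0, 0.004, 0, 0, 0, 0, 0, 0.008, 0, 0, 0, 0, 0, 0.008, 0, 0, 0]

```text
time_s: 46.92
tool_pos: [0.4713, 0.1923, 0.1133]
ee_rot: [[0.998, 0.066, -0.0], [0.066, -0.998, 0.0], [-0.0, -0.0, -1.0]]
wrist_force: [0.1, 0.6, -0.9]
width: 0.0117
```

Call:
apply_moves:
  increments: [0, 0, 0.004, 0, 0, 0, 0, 0, 0.007, 0, 0, 0, 0, 0, 0.007, 0, 0, 0]

```text
time_s: 47.3
tool_pos: [0.4713, 0.1923, 0.1091]
ee_rot: [[0.998, 0.066, -0.0], [0.066, -0.998, 0.0], [-0.0, -0.0, -1.0]]
wrist_force: [0.1, 1.1, -1.6]
width: 0.0115
```

```bash
python3 tq.py
```

```text
t 47.3 pos [0.4713 0.1923 0.1091] yaw 3.8 F [ 0.1  1.1 -1.6] T [ 0.219 -0.006 -0.063] q [-21.  46.  -9. 106.  14.  29. -35.]
```

Call:
apply_moves:
  increments: [0, 0, 0.003, 0, 0, 0, 0, 0, 0.006, 0, 0, 0, 0, 0, 0.006, 0, 0, 0]

```text
time_s: 47.68
tool_pos: [0.4713, 0.1923, 0.1055]
ee_rot: [[0.998, 0.066, -0.0], [0.066, -0.998, 0.0], [-0.0, -0.0, -1.0]]
wrist_force: [0.5, 1.1, -1.7]
width: 0.0114
```

Call:
apply_moves:
  increments: [0, 0, 0, 0, 0, 0.014, 0, 0, 0, 0, 0, 0.028, 0, 0, 0, 0, 0, 0.042, 0, 0, 0, 0, 0, 0.056, 0, 0, 0, 0, 0, 0.07, 0, 0, 0, 0, 0, 0.084, 0, 0, 0, 0, 0, 0.084]

```text
time_s: 48.55
tool_pos: [0.4715, 0.1925, 0.1057]
ee_rot: [[0.896, -0.445, 0.0], [-0.445, -0.896, 0.0], [0.0, -0.0, -1.0]]
wrist_force: [1.0, 1.9, -0.7]
width: 0.0112
```

```bash
python3 tq.py
```

```text
t 48.55 pos [0.4715 0.1925 0.1057] yaw -26.4 F [ 1.   1.9 -0.7] T [ 0.489 -0.377  0.068] q [-25.  46.  -1. 107.   2.  28. -54.]
```

Call:
apply_moves:
  increments: [0, 0, 0, 0, 0, 0.014, 0, 0, 0, 0, 0, 0.028, 0, 0, 0, 0, 0, 0.042, 0, 0, 0, 0, 0, 0.054, 0, 0, 0, 0, 0, 0.054]

```text
time_s: 49.18
tool_pos: [0.4715, 0.1925, 0.1057]
ee_rot: [[0.698, -0.716, 0.0], [-0.716, -0.698, 0.0], [0.0, -0.0, -1.0]]
wrist_force: [1.0, 0.8, -1.4]
width: 0.0113
```

```bash
python3 tq.py
```

```text
t 49.17 pos [0.4715 0.1925 0.1057] yaw -45.74 F [ 1.   0.8 -1.4] T [ 0.548 -0.516  0.101] q [-28.  46.   4. 107.  -6.  27. -66.]
```

Call:
apply_moves:
  increments: [0, 0, 0, 0, 0, 0.008, 0, 0, 0, 0, 0, 0.016, 0, 0, 0, 0, 0, 0.016]

```text
time_s: 49.55
tool_pos: [0.4714, 0.1923, 0.1056]
ee_rot: [[0.62, -0.784, 0.0], [-0.784, -0.62, 0.0], [0.0, -0.0, -1.0]]
wrist_force: [1.6, 2.0, -0.6]
width: 0.0115
```

```bash
python3 tq.py
```

```text
t 49.55 pos [0.4714 0.1923 0.1056] yaw -51.67 F [ 1.6  2.  -0.6] T [ 0.605 -0.66   0.095] q [-29.  46.   5. 107.  -8.  28. -70.]
```

Call:
apply_moves:
  increments: [0, 0, 0, 0, 0, 0.008, 0, 0, 0, 0, 0, 0.014, 0, 0, 0, 0, 0, 0.014]

```text
time_s: 49.92
tool_pos: [0.4714, 0.1923, 0.1056]
ee_rot: [[0.549, -0.836, 0.0], [-0.836, -0.549, 0.0], [0.0, -0.0, -1.0]]
wrist_force: [2.5, 1.3, 0.4]
width: 0.0111
```

```bash
python3 tq.py
```

```text
t 49.92 pos [0.4714 0.1923 0.1056] yaw -56.72 F [2.5 1.3 0.4] T [ 0.618 -0.702  0.082] q [-29.  46.   6. 107. -10.  28. -73.]
```

Call:
apply_moves:
  increments: [0, 0, 0, 0, 0, 0.006, 0, 0, 0, 0, 0, 0.01, 0, 0, 0, 0, 0, 0.01]

```text
time_s: 50.3
tool_pos: [0.4714, 0.1923, 0.1056]
ee_rot: [[0.495, -0.869, 0.0], [-0.869, -0.495, 0.0], [-0.0, -0.0, -1.0]]
wrist_force: [2.6, 1.3, 0.3]
width: 0.0118
```

```bash
python3 tq.py
```

```text
t 50.3 pos [0.4714 0.1923 0.1056] yaw -60.31 F [2.6 1.3 0.3] T [ 0.592 -0.735  0.165] q [-30.  46.   7. 107. -11.  28. -75.]
```

Call:
apply_moves:
  increments: [0, 0, 0, 0, 0, 0.006, 0, 0, 0, 0, 0, 0.006]

```text
time_s: 50.55
tool_pos: [0.4714, 0.1923, 0.1056]
ee_rot: [[0.462, -0.887, 0.0], [-0.887, -0.462, 0.0], [-0.0, -0.0, -1.0]]
wrist_force: [3.0, 1.1, 1.1]
width: 0.011
```

```bash
python3 tq.py
```

```text
t 50.55 pos [0.4714 0.1923 0.1056] yaw -62.49 F [3.  1.1 1.1] T [ 0.51  -0.786  0.184] q [-30.  46.   8. 107. -12.  28. -76.]
```

Call:
apply_moves:
  increments: [0, 0, 0, 0, 0, 0.005, 0, 0, 0, 0, 0, 0.005]

```text
time_s: 50.8
tool_pos: [0.4713, 0.1923, 0.1056]
ee_rot: [[0.434, -0.901, 0.0], [-0.901, -0.434, 0.0], [-0.0, -0.0, -1.0]]
wrist_force: [2.1, 3.0, 1.5]
width: 0.0114
```

```bash
python3 tq.py
```

```text
t 50.8 pos [0.4713 0.1923 0.1056] yaw -64.28 F [2.1 3.  1.5] T [ 0.53  -0.835  0.237] q [-30.  46.   8. 107. -13.  28. -77.]
```

Call:
apply_moves:
  increments: [0, 0, 0, 0, 0, 0.004, 0, 0, 0, 0, 0, 0.004, 0, 0, 0, 0, 0, 0.004]

```text
time_s: 51.18
tool_pos: [0.4714, 0.1923, 0.1056]
ee_rot: [[0.412, -0.911, 0.0], [-0.911, -0.412, 0.0], [-0.0, -0.0, -1.0]]
wrist_force: [2.4, 2.2, 0.9]
width: 0.0113
```

```bash
python3 tq.py
```

```text
t 51.17 pos [0.4714 0.1923 0.1056] yaw -65.67 F [2.4 2.2 0.9] T [ 0.556 -0.808  0.28 ] q [-30.  46.   9. 107. -13.  28. -78.]
```

Call:
apply_moves:
  increments: [0, 0, 0, 0, 0, 0.002, 0, 0, 0, 0, 0, 0.002]

```text
time_s: 51.42
tool_pos: [0.4713, 0.1923, 0.1056]
ee_rot: [[0.4, -0.917, -0.0], [-0.917, -0.4, 0.0], [-0.0, -0.0, -1.0]]
wrist_force: [2.5, 1.9, 0.2]
width: 0.0113
```

```bash
python3 tq.py
```

```text
t 51.42 pos [0.4713 0.1923 0.1056] yaw -66.42 F [2.5 1.9 0.2] T [ 0.473 -0.782  0.236] q [-31.  46.   9. 107. -14.  28. -79.]
```

```bash
cat > tqa.py <<'E'
from workcell import r,viewer
import numpy as np
T=[]
for i in range(8):
    viewer.snapshot("scene");T.append(r.get_obs()['ft_torque'])
print(np.round(np.mean(T,0),3),np.round(np.std(T,0),3))
E
python3 tqa.py
```

```text
[ 0.541 -0.835  0.259] [0.034 0.023 0.028]
```

Call:
apply_moves:
  increments: [0, 0, 0, 0, 0, -0.011, 0, 0, 0, 0, 0, -0.022, 0, 0, 0, 0, 0, -0.033, 0, 0, 0, 0, 0, -0.033]

```text
time_s: 52.32
tool_pos: [0.471, 0.1922, 0.1055]
ee_rot: [[0.58, -0.815, -0.001], [-0.815, -0.58, 0.0], [-0.001, 0.001, -1.0]]
wrist_force: [1.3, 1.6, -1.0]
width: 0.0114
```

Call:
apply_moves:
  increments: [0, 0, -0.015, 0, 0, 0, 0, 0, -0.03, 0, 0, 0, 0, 0, -0.05, 0, 0, 0, 0, 0, -0.08, 0, 0, 0, 0, 0, -0.1, 0, 0, 0, 0, 0, -0.1, 0, 0, 0]

```text
time_s: 53.08
tool_pos: [0.4715, 0.1924, 0.1664]
ee_rot: [[0.58, -0.814, 0.001], [-0.814, -0.58, 0.001], [0.0, -0.001, -1.0]]
wrist_force: [0.4, -0.3, -2.0]
width: 0.0115
```

```bash
python3 go.py '.451 -.0075 .165 -11.1'
```

```text
t 53.08 pos [0.4715 0.1924 0.1664] yaw -54.52 w 0.0115 F [ 0.4 -0.3 -2. ] q [-30.  40.   7. 104.  -8.  37. -72.]
call:
   0.2514, 0.2212, 0.0020, -0.0002, -0.0001, -0.1206  rows>=4.1
```

Call:
apply_moves:
  increments: [0.2514, 0.2212, 0, 0, 0, -0.1206, 0.2514, 0.2212, 0, 0, 0, -0.1206, 0.2514, 0.2212, 0, 0, 0, -0.1206, 0.2514, 0.2212, 0, 0, 0, -0.1206, 0.2514, 0.2212, 0, 0, 0, -0.1206, 0.2514, 0.2212, 0, 0, 0, -0.1206, 0.2514, 0.2212, 0, 0, 0, -0.1206]

```text
time_s: 53.95
tool_pos: [0.4509, -0.0065, 0.1655]
ee_rot: [[0.981, -0.193, -0.0], [-0.193, -0.981, 0.0], [-0.0, -0.0, -1.0]]
wrist_force: [0.0, -0.6, -1.2]
width: 0.0112
```

```bash
python3 go.py '.451 -.0075 .13 -11.1'
```

```text
t 53.95 pos [ 0.4509 -0.0065  0.1655] yaw -11.13 w 0.0112 F [ 0.  -0.6 -1.2] q [  2.  36.  -9. 114.  10.  30. -25.]
call:
   0.0006, 0.0016, 0.0591, -0.0000, 0.0000, -0.0001  rows>=0.6
```

Call:
apply_moves:
  increments: [0.0004, 0.0014, 0.02, 0, 0, 0, 0.0004, 0.0014, 0.04, 0, 0, 0, 0.0004, 0.0014, 0.0525, 0, 0, 0, 0.0004, 0.0014, 0.0585, 0, 0, 0, 0.0004, 0.0014, 0.0645, 0, 0, 0, 0.0004, 0.0014, 0.0645, 0, 0, 0]

```text
time_s: 54.7
tool_pos: [0.4509, -0.0085, 0.1268]
ee_rot: [[0.981, -0.193, -0.0], [-0.193, -0.981, 0.0], [-0.0, -0.0, -1.0]]
wrist_force: [-0.5, -0.4, -1.2]
width: 0.0111
```

Call:
apply_moves:
  increments: [0, 0, 0.008, 0, 0, 0, 0, 0, 0.015, 0, 0, 0, 0, 0, 0.015, 0, 0, 0]

```text
time_s: 55.08
tool_pos: [0.4507, -0.0085, 0.1176]
ee_rot: [[0.981, -0.193, -0.001], [-0.193, -0.981, 0.0], [-0.001, 0.0, -1.0]]
wrist_force: [0.2, 0.1, -0.9]
width: 0.0112
```

Call:
apply_moves:
  increments: [0, 0, 0.006, 0, 0, 0, 0, 0, 0.012, 0, 0, 0, 0, 0, 0.0165, 0, 0, 0, 0, 0, 0.0165, 0, 0, 0]

```text
time_s: 55.58
tool_pos: [0.4508, -0.0085, 0.1078]
ee_rot: [[0.981, -0.193, -0.0], [-0.193, -0.981, 0.0], [-0.0, 0.0, -1.0]]
wrist_force: [-0.8, 0.1, -0.6]
width: 0.0117
```

Call:
apply_moves:
  increments: [0, 0, 0, 0, 0, 0, 0, 0, 0, 0, 0, 0, 0, 0, 0, 0, 0, 0, 0, 0, 0, 0, 0, 0]
  grip: 140

```text
time_s: 56.08
tool_pos: [0.4509, -0.0084, 0.108]
ee_rot: [[0.981, -0.193, 0.0], [-0.193, -0.981, 0.0], [0.0, -0.0, -1.0]]
wrist_force: [-0.1, 0.1, 0.8]
width: 0.0388
```

Call:
apply_moves:
  increments: [0, 0, -0.04, 0, 0, 0, 0, 0, -0.09, 0, 0, 0, 0, 0, -0.16, 0, 0, 0, -0.1, 0.3, -0.2, 0, 0, 0, -0.1, 0.6, -0.2, 0, 0, 0, -0.1, 0.6, -0.2, 0, 0, 0, -0.1, 0.6, -0.2, 0, 0, 0, -0.1, 0.6, -0.2, 0, 0, 0]

```text
time_s: 57.08
tool_pos: [0.3391, -0.3007, 0.2253]
ee_rot: [[0.981, -0.193, 0.0], [-0.193, -0.981, -0.0], [0.0, -0.0, -1.0]]
wrist_force: [1.3, 0.6, 1.4]
width: 0.0384
```

Call:
apply_moves:
  increments: [0, 0.15, 0, 0, 0, 0, 0, 0.2, 0, 0, 0, 0, 0, 0.2, 0, 0, 0, 0, 0, 0.2, 0, 0, 0, 0]

```text
time_s: 57.58
tool_pos: [0.3171, -0.416, 0.2249]
ee_rot: [[0.981, -0.192, -0.0], [-0.192, -0.981, 0.001], [-0.0, -0.001, -1.0]]
wrist_force: [0.1, 0.5, 0.2]
width: 0.0384
```

```bash
python3 go.py; python3 -c "
from ov import *
snap('18')
board('18',.5527,.198,.05,.055,('scene','top'));board('18',.54,.082,.05,.055,('scene','top'))
f,m=load('18')['top'];A=cv2.resize(f['p'][135:270,215:400,::-1],None,fx=3,fy=3,interpolation=2)
B=panel('scene','18','n',200,215,745,400,3.6)[:, :]
print(A.shape,B.shape)
cv2.imwrite('pics/f1.png',cv2.resize(A,(740,540)));cv2.imwrite('pics/f2.png',B)"
```

```text
t 57.58 pos [ 0.3171 -0.416   0.2249] yaw -11.09 w 0.0384 F [0.1 0.5 0.2] q [ 58.  37. -16.  96.  12.  49.  26.]
18 scene [558.3 200.5] [84. 55.] 3.3 1255
18 top [559.6 195.9] [79.1 54.7] 3.3 735
18 scene [541.1  84.5] [78.5 38.9] 3.7 686
18 top [542.6  79.6] [74.5 36.2] 4.1 458
(405, 555, 3) (400, 745, 3)
```

View pics/f1.png

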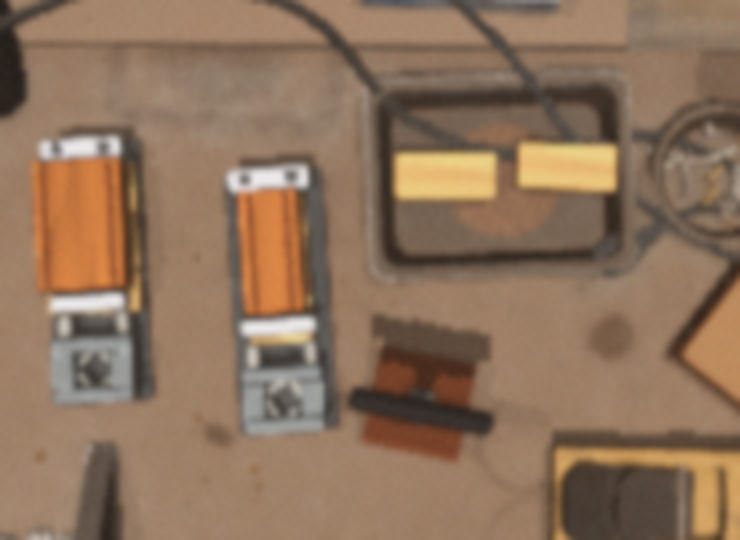

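View pics/f2.png

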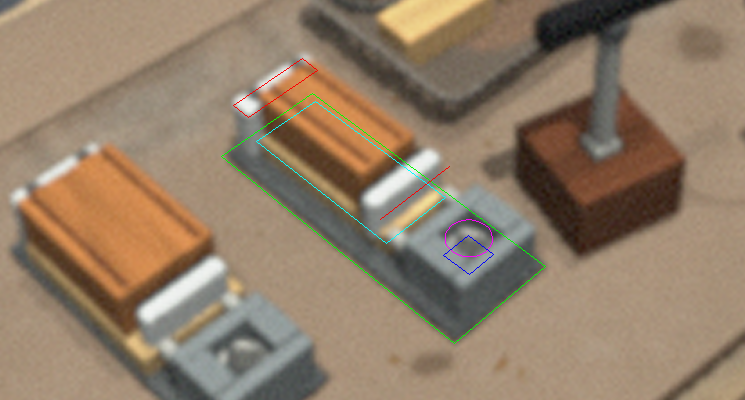

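```bash
python3 -c "
from workcell import order
print(order.sign_off())"
```

```text
the job is handed in; nothing more can be done
None
```

The job is handed in, finished at about 58 s on the robot's clock. Everything asked for was done in the order given.

- **Offcuts:** There were two, and both lie side by side on the tray floor.
- **Boards:** The wide board was parked on the cleared bench while the narrow one moved across. Each now sits on its own bed, held between jaw and dog. In the last pictures both are within about 1 mm of the bed's centre line and about 0.5° of square. Tightening slid each one 6 to 7 mm towards its dog.
- **Clamps:** I turned the key clockwise in each socket until the torque rose clearly above free running. Taking free running as 0.12 N m, I estimate about 0.31 N m on the narrow clamp and 0.29 N m on the wide one. The wide figure averages 8 readings. The narrow one is a trend through single readings; the last alone suggests about 0.335 N m. Single readings scatter by about 0.03 N m.
- **Key, sanding block and tin:** The key stands upright in its stand, released, and the arm is clear. I never went near the sanding block or tin; I did not measure either again at the end.

Some checks disagreed along the way:
- **Fingertips:** They touched the bench 22.5 mm lower on the reported height than the description implies. The first grasp therefore closed above the offcut. I corrected every later height for this.
- **Cameras:** The two differed by about 5 mm in y. I corrected for that using objects held in the gripper.
- **Narrow board:** The cameras put it about 1 mm short of where dog contact should be, which is within the measuring error. I relied on the torque rise to judge it gripped.
- **Key turn:** The narrow clamp needed about 9° more turn than I calculated before contact, probably from play and give in the grip.

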